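Sort the silver on the goldsmith's bench

TASK

Sort the five loose pieces of silver into their places on the bench: lay each round bar in both V-notches of the wooden rest made for its length, centred so that it cannot roll, put the two bangles over the turned stand, the large one down around the lower drum and the small one on the upper step, and lay the ingot flat in the open tray. Set each piece down gently rather than dropping it, and leave all of them released and lying still.

Things in the scene. Friction and masses are not known exactly. Their poses are not given: they have to be found in the camera images.
- long_bar: Plain round silver bar, the longer and thinner of two: 140 mm long, 16 mm diameter, 0.29 kg (may vary by a fifth), lying loose on the bench; it can roll. Origin at the middle of the bar on its centre line; its x axis runs along the bar (its y and z turn as it rolls).
- short_bar: Plain round silver bar, the shorter and thicker of two: 90 mm long, 24 mm diameter, 0.42 kg (may vary by a fifth), lying loose on the bench; it can roll. Origin at the middle of the bar on its centre line; its x axis runs along the bar (its y and z turn as it rolls).
- large_bangle: Larger of two closed round silver bangles, a flat band lying on the bench like a ring: outer diameter 68 mm, inner 62 mm, 12 mm high, 0.08 kg. Origin at the centre of the ring, on its underside; z along the ring's axis, up as it lies.
- small_bangle: Smaller of two closed round silver bangles: outer diameter 46 mm, inner 40 mm, 12 mm high, 0.05 kg. Origin at the centre of the ring, on its underside; z along the ring's axis, up as it lies.
- ingot: Flat rectangular silver ingot, 80 mm long (its x), 28 mm wide (y), 14 mm thick (z), 0.31 kg. Origin at the centre of its underside, z up as it lies.
- long_rest: Longer of two fixed wooden V-rests, for the long bar: base board 140 (x) by 80 mm, 8 thick; two upright V-blocks 16 mm thick, 72 wide, middles at x = +-48 mm. Their 90 degree notches run along x: bottom 24 mm, peaks 42 mm above the bench, peaks 18 mm either side of the middle. A seated long bar's centre line is 35 mm above the bench. Origin: centre of underside, x along the notches.
- short_rest: Shorter of two fixed wooden V-rests, for the short bar: base board 90 (x) by 80 mm, 8 thick; two upright V-blocks 12 mm thick, 72 wide, middles at x = +-28 mm. Their 90 degree notches run along x: bottom 20 mm, peaks 38 mm above the bench, peaks 18 mm either side of the middle. A seated short bar's centre line is 37 mm above the bench. Origin: centre of underside, x along the notches.
- bangle_stand: Turned dark wooden bangle stand, fixed, round steps on one upright axis: base disc 92 mm diameter, top 10 mm above the bench (the large bangle lies on it, around the lower drum); lower drum 48 mm diameter, top at 28 mm (the step on which the small bangle lies, around the upper drum); upper drum 24 mm diameter, top at 46 mm. Origin: centre of underside, z up.
- ingot_tray: Shallow open rectangular grey plastic tray, fixed to the bench: 124 mm (x) by 108 mm (y) outside, 18 mm high, walls and floor 4 mm thick. Origin at the centre of the underside, z up.
Things that resemble listed ones, but are neither listed nor needed, are in the scene too. What is shaped like the large_bangle but red is not meant.

How it is judged:
By the outcome, as a careful person would: the job done as asked, in the order asked, and still so for the second after the job is handed in, with the robot touching nothing.
It also fails if it takes over 128 s, if anything falls off the work surface, if the arm or the gripper's body presses on something with over 40 N, if the wrist force passes 120 N, or if a joint passes its speed limit or range.

ROBOT

A 6-joint arm with a two-finger parallel gripper is mounted at the origin on the work surface. World frame = base frame: x ahead of the robot, y to its left, z up, the work surface at z = 0. Lengths are in mm, angles in rad, forces in N, time in s.
With the tool pointing down it reaches from about 275 to 750 mm from the base axis. Payload 10.2 kg.
Tool frame: the origin (TCP) lies at the very end of the fingers, on their centre line; the grasp point (between the pads) lies behind it (env.tcp_to_grasp is the z of the grasp point in the tool frame, in mm); z points along the fingers, y is the line along which they close (so a half turn about z gives the same grasp; the last joint's range is limited). The gripper opens to 88 mm and grips with 3 to 60 N. Pads are 18 mm wide; open, the fingers measure 123 mm over their backs; the gripper's body (75 mm by 187 mm) begins 45 mm behind the grasp point.
Start: joints at [-1.529, 0.313, 1.498, -0, 1.331, -0.223], TCP at [137.388, -506.711, 206.22] pointing down, gripper open.
Joint ranges: [-2.94, 2.94], [-0.97, 2.17], [0.19, 2.56], [-1.23, 4.37], [0.02, 3.11], [-2.88, 2.88]. Speed limits (rad/s): [2.39, 2.39, 3.01, 3.14, 3.14, 3.14].

INTERFACE

Orientations are given as a unit quaternion [x, y, z, w].
In Python, from station import telemetry, camera, order, recognise, env gives the robot as it stands.
- The arm moves only by the tool move_arm, never from a script. Its argument "commands" is a list of rows, each a list of 7 numbers: the turn, a rotation vector about the tool's x, y, z in degrees, then the shift along the tool's x, y, z in mm, then the finger opening in mm, from 0 to 88.1. A call has 1 to 8 rows; each row is the pose to reach, as a shift and turn from the pose commanded when the call began, along the tool's axes at that moment; what a row does not reach only later rows make up. A row lasts 1/10 s, in which the tool goes at most 50 mm and 8.59 degrees, less where a joint would pass 70% of its speed; a pose out of reach is approached as far as the arm can. A call with a gripper value outside its range is refused whole. The fingers move at their own pace and stop on an object; the grip force is fixed at half the most. Time passes only in rows, so rows that repeat a pose let the fingers close. It gives the time, the measured TCP pose, the force, the opening and the grip force at its end, in the units of the state.
- telemetry.observe(): the state, without advancing time (a new reading comes with each control period).
- camera(name): name is "side" or "top" or "wrist"; returns a dict with "color" (480x640x3 uint8, red, green, blue), "range_z" (480x640 float32, mm along the optical axis (not along the pixel's ray), 0 where there is no reading), "fx", "fy", "cx", "cy" (pixels), "cam_to_world" (4x4, takes a point from camera to world coordinates). Camera axes: x right, y down, z forward; pixel columns grow to the right and rows downward; lengths in mm; the calibration is good to about 2 mm. A picture is of the moment at which its call begins.
- order.sign_off(): hands the job in; it is judged then, once.
Trained networks look in a picture, given as the dict that the camera call returned (one of the last four; its "shot" number tells which), for a name from the list of things; names that differ only in an ending like _2 or _b are one class to them, and where a whole thing is asked for, a point or a joint stands for the part that bears it (a point fixed in the world has none). Each returns a list of dicts, best first, with "confidence" (0 to 1); they miss things now and then, are a little off and sometimes report something else, mostly with a low value. They report only what shows in the picture. A call takes as long as a camera call. They do not tell look-alikes from the thing itself.
- recognise(target, picture): "xy" ([column, row] in pixels, amid what is visible of it).
The state is a dict: "time_s": time; "joints": joint angles; "qvel": joint speeds; "joint_efforts": joint torques, N m; "position": TCP position; "eef_rot": TCP orientation; "wrist_force": force on the tool from outside, world axes, zero at the start; "moment": the same for the moment, N m; "width": opening from 0.0 (shut) to 1.0 (fully open); "gripper_force": force on a finger pad.
Only numpy, scipy, OpenCV 4.12 (cv2) and the standard library are available. Lean on these libraries where they do the work, as an engineer would, in place of code of your own. Each camera call takes 0.05 s, during which the arm holds its last target. There are 200 camera calls.

## Working session

There is one attempt and no reset: what is moved stays moved. The work goes in short steps, Python scripts to look and compute and a tool call to move; the robot and the scene stay as the last step left them, time stands still between calls to the robot, and variables do not carry over. Pictures are saved under pics/ and viewed, at most 14 in all, crops included, and the job is handed in when it is done.

Besides the shell and the picture viewer there is one more tool, called as name(argument=value, ...) on one line, values as JSON. move_arm: Moves the arm, as the interface text tells. Its arguments: {"type":"object","properties":{"commands":{"type":"array"}},"required":["commands"]}

```bash
ls; mkdir -p pics; cat > h.py <<'E'
import numpy as np, cv2
from station import telemetry, camera, order, recognise, env
from scipy.spatial.transform import Rotation as R
def save(p,n): cv2.imwrite(f'pics/{n}.png',cv2.cvtColor(p['color'],cv2.COLOR_RGB2BGR))
def cloud(p):
    z=p['range_z'].astype(float); v,u=np.indices(z.shape)
    c=np.stack([(u-p['cx'])/p['fx']*z,(v-p['cy'])/p['fy']*z,z,np.ones_like(z)],-1)
    w=(c@p['cam_to_world'].T)[...,:3]; w[z==0]=np.nan; return w
E
python3 - <<'E'
from h import *
s=telemetry.observe(); print(s['time_s'],s['position'],s['eef_rot'],s['width'],env.tcp_to_grasp)
for n in ['top','side']:
    p=camera(n); save(p,n+'0'); w=cloud(p); np.save(n+'0.npy',w)
    print(n,p['cam_to_world'].round(2).tolist(),p['fx'])
    for t in ['long_bar','short_bar','large_bangle','small_bangle','ingot','long_rest','short_rest','bangle_stand','ingot_tray']:
        for r in recognise(t,p):
            u,v=np.round(r['xy']).astype(int); print(t,u,v,round(r['confidence'],2),w[v,u].round(0))
E
```

```text
pics
0.0 [ 137.38708702 -506.40610392  205.66107883] [ 9.91246420e-01  1.32023207e-01  6.60271643e-05 -6.35609841e-04] 0.9954919378109438 -18.700000000000003
top [[-0.02, -0.99, 0.17, 339.89], [-1.0, 0.03, 0.01, 1.22], [-0.01, -0.17, -0.99, 1088.73], [0.0, 0.0, 0.0, 1.0]] 516.0901551094428
long_bar 183 312 0.7 [390. 290.  13.]
short_bar 365 269 0.65 [468. -90.  26.]
large_bangle 260 286 0.75 [440. 130.  12.]
large_bangle 273 222 0.48 [578. 102.   1.]
small_bangle 214 194 0.3 [641. 228.  11.]
ingot 450 316 0.95 [ 368. -262.   13.]
long_rest 212 195 0.58 [640. 233.   7.]
short_rest 523 256 0.77 [ 489. -424.   10.]
bangle_stand 113 264 0.64 [492. 433.  29.]
ingot_tray 423 193 0.85 [ 634. -224.    1.]
side [[-0.71, -0.54, 0.46, -176.88], [-0.71, 0.52, -0.47, 709.44], [0.01, -0.66, -0.75, 1167.03], [0.0, 0.0, 0.0, 1.0]] 569.6388245470839
long_bar 250 347 0.77 [381. 305.  15.]
short_bar 343 237 0.79 [455. -93.  23.]
short_bar 201 265 0.15 [659. 231.   3.]
large_bangle 268 271 0.66 [523. 119.   2.]
large_bangle 295 292 0.49 [426. 116.   3.]
small_bangle 248 343 0.42 [394. 300.   9.]
long_rest 203 269 0.79 [643. 236.   5.]
short_rest 396 170 0.61 [ 530. -413.   16.]
bangle_stand 171 355 0.63 [483. 450.  28.]
ingot_tray 326 184 0.95 [ 642. -225.    5.]
ingot_tray 299 274 0.52 [456.  72.   8.]
```

View pics/top0.png

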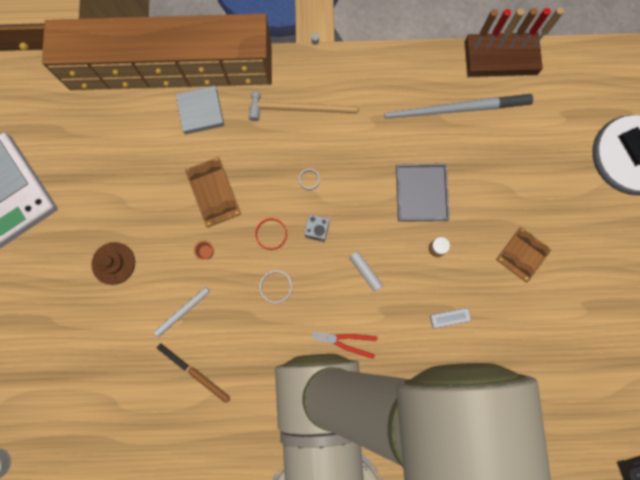

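View pics/side0.png

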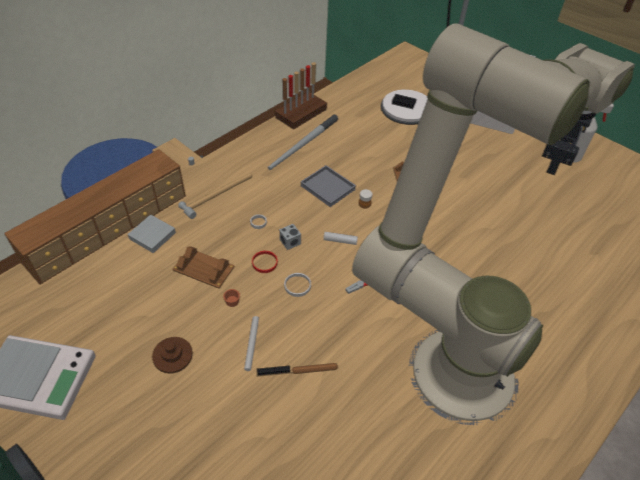

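Top view: silver large bangle at (276,286), with the red look-alike at (271,234). The small bangle is at (309,179), short bar (366,271), long bar (182,312) and ingot (450,318). Long rest is at (213,192), short rest (524,254), stand (113,263) and tray (422,192). The grey slab at (200,110) and the white/pink items are distractors. I'll measure by segmentation next and check the bangles in an enlarged crop.

```bash
cat >> h.py <<'E'
def onplane(p,uv,h):
    T=p['cam_to_world']; uv=np.atleast_2d(uv).astype(float)
    d=np.c_[(uv[:,0]-p['cx'])/p['fx'],(uv[:,1]-p['cy'])/p['fy'],np.ones(len(uv))]@T[:3,:3].T
    return T[:3,3]+d*((h-T[2,3])/d[:,2])[:,None]
def seg(p,seed,h,mask,fill=False):
    "component of mask nearest to seed; centre, size, angle (deg of the long side) on plane z=h"
    n,l,st,ce=cv2.connectedComponentsWithStats(mask.astype(np.uint8))
    v,u=np.nonzero(l); i=np.argmin(np.hypot(u-seed[0],v-seed[1])); k=l[v[i],u[i]]
    v,u=np.nonzero(l==k); w=onplane(p,np.c_[u,v],h)[:,:2].astype(np.float32)
    (c,(a,b),t)=cv2.minAreaRect(w)
    if a<b: a,b,t=b,a,t+90
    return np.round(c,1),round(a,1),round(b,1),round((t+90)%180-90,1),len(u)
E
python3 - <<'E'
from h import *
p=camera('top'); hsv=cv2.cvtColor(p['color'],cv2.COLOR_RGB2HSV); w=cloud(p)
silver=(hsv[...,1]<70)
dark=(hsv[...,2]<125)&(hsv[...,1]>70)
for n,s,h in [('long_bar',(182,312),8),('short_bar',(366,271),12),('large_bangle',(262,286),6),('small_bangle',(300,179),6),('ingot',(450,318),14),('tray',(422,192),18)]:
    print(n,seg(p,s,h,silver))
for n,s,h in [('long_rest',(213,192),8),('short_rest',(524,254),8),('stand',(113,263),10)]:
    print(n,seg(p,s,h,dark), )
    a=(np.abs(w[...,0]-onplane(p,[s],h)[0,0])<100)&(np.abs(w[...,1]-onplane(p,[s],h)[0,1])<100)&(w[...,2]>(32 if n=='stand' else 24))
    q=w[a]; print(' high',len(q),cv2.minAreaRect(q[:,:2].astype(np.float32)),q.mean(0).round(1),np.nanmax(q[:,2]).round(1))
bg=w[(hsv[...,1]>100)][:,2]; print('bench z',np.nanmedian(bg))
big=cv2.resize(p['color'][140:320,160:400],None,fx=3.3,fy=3.3,interpolation=2)
cv2.imwrite('pics/crop1.png',big[...,::-1])
E
```

```text
long_bar (array([391.7, 294.2]), 141.7, 16.0, -49.4, 518)
short_bar (array([466.2, -91.6]), 91.1, 23.3, 34.6, 477)
large_bangle (array([439.7,  96.9]), 67.5, 67.3, -0.3, 220)
small_bangle (array([672. ,  22.4]), 47.4, 43.6, -1.4, 136)
ingot (array([ 364.7, -261.8]), 81.1, 28.6, -80.3, 555)
tray (array([ 632.2, -219.3]), 123.7, 110.2, -1.5, 2906)
long_rest (array([606.7, 217.8]), 69.8, 23.1, -67.9, 204)
 high 565 ((648.378662109375, 232.9088897705078), (113.49134063720703, 71.4846420288086), 20.60576629638672) [647.5 232.4  32.8] 45.2
short_rest (array([ 473.8, -411.1]), 72.6, 16.6, 50.0, 190)
 high 371 ((493.2801513671875, -427.53125), (67.04487609863281, 71.21484375), 51.22026443481445) [ 494.  -425.7   30.6] 42.2
stand (array([496.6, 440.5]), 88.9, 87.3, 45.6, 1408)
 high 134 ((494.5386962890625, 437.400634765625), (30.23728370666504, 33.48292541503906), 3.454411506652832) [496.  440.3  43.3] 50.3
bench z 0.05057700637689777
```

View pics/crop1.png

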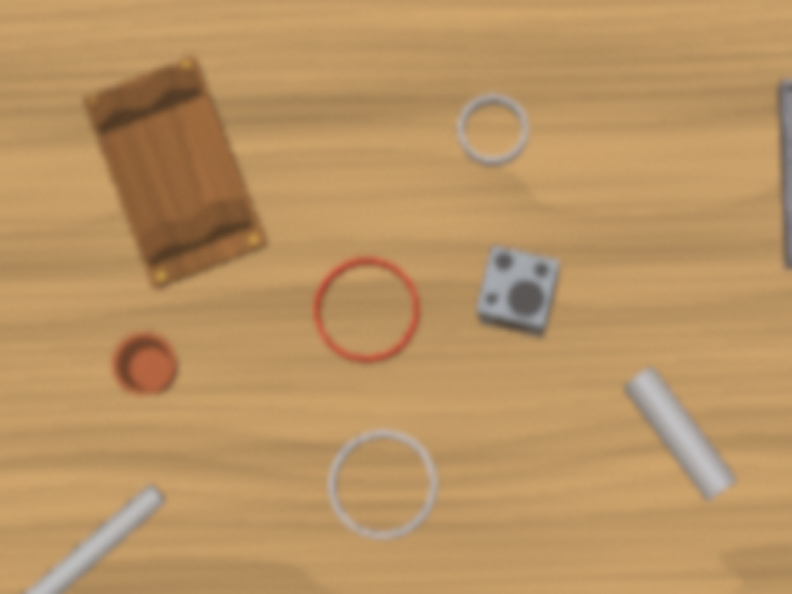

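Crop confirms it: the silver ring at crop (383,484), i.e. full (276,286), is the large bangle. The ring at crop (367,310) is red and not meant. I'll write the planner and start by passing over the short rest with the wrist camera.

```bash
cat > plan.py <<'E'
import json,sys,numpy as np,os
F='cmd.json'
cur=json.load(open(F)) if os.path.exists(F) else [137.4,-506.7,206.2,15.17,88]
def plan(wps):
    "wps: [x,y,z,phi,grip,mm per row(,extra hold rows)] -> prints calls of <=8 rows, rows relative to call start"
    global cur
    pts=[]; c=np.array(cur[:4],float); 
    for w in wps:
        t=np.array(w[:4],float); hold=int(w[6]) if len(w)>6 else 0
        n=int(np.ceil(max(np.linalg.norm((t-c)[:3])/w[5],abs(t[3]-c[3])/8.0)))
        n=max(n,0)
        pts+=[(c+(t-c)*(i+1)/n,w[4]) for i in range(n)]+[(t,w[4])]*hold; c=t
    c=np.array(cur[:4],float)
    for k in range(0,len(pts),8):
        f=np.radians(c[3]); X=np.array([np.cos(f),np.sin(f),0]);Y=np.array([np.sin(f),-np.cos(f),0]);Z=np.array([0,0,-1.])
        rows=[]
        for t,g in pts[k:k+8]:
            d=t[:3]-c[:3]; last=t
            rows.append([0,0,round(-(t[3]-c[3]),1)]+[round(float(d@a),1) for a in (X,Y,Z)]+[g])
        r=rows[-1]; c=np.r_[c[:3]+r[3]*X+r[4]*Y+r[5]*Z,c[3]-r[2]]
        print(json.dumps(rows).replace(' ','').replace('.0,',',').replace('.0]',']'))
    cur=[float(v) for v in c]+[pts[-1][1]]; json.dump(cur,open(F,'w')); print('end',np.round(cur,2))
E
python3 -c "
from plan import *
plan([[450,-410,300,50,88,45]])"
```

```text
[[0,0,-4.4,40.9,-1.4,-11.7,88],[0,0,-8.7,81.8,-2.9,-23.4,88],[0,0,-13.1,122.6,-4.3,-35.2,88],[0,0,-17.4,163.5,-5.8,-46.9,88],[0,0,-21.8,204.4,-7.2,-58.6,88],[0,0,-26.1,245.3,-8.6,-70.4,88],[0,0,-30.5,286.1,-10.1,-82.1,88],[0,0,-34.8,327,-11.5,-93.8,88]]
end [ 450.   -410.03  300.     49.97   88.  ]
```

move_arm(commands=[[0,0,-4.4,40.9,-1.4,-11.7,88],[0,0,-8.7,81.8,-2.9,-23.4,88],[0,0,-13.1,122.6,-4.3,-35.2,88],[0,0,-17.4,163.5,-5.8,-46.9,88],[0,0,-21.8,204.4,-7.2,-58.6,88],[0,0,-26.1,245.3,-8.6,-70.4,88],[0,0,-30.5,286.1,-10.1,-82.1,88],[0,0,-34.8,327,-11.5,-93.8,88]])

```text
time_s: 1.85
position: [451.5, -409.2, 300.6]
eef_rot: [0.906, 0.424, -0.0, 0.0]
wrist_force: [0.8, -0.1, 1.1]
width: 1.003
gripper_force: 0.0
```

```bash
python3 - <<'E'
from h import *
s=telemetry.observe(); print(s['time_s'],s['position'],R.from_quat(s['eef_rot']).as_matrix().round(4).tolist())
p=camera('wrist'); save(p,'w1'); print(p['cam_to_world'].round(3).tolist(),p['fx'])
import pickle; pickle.dump(p,open('w1.pkl','wb'))
from plan import *
plan([[480,-200,300,50,88,45],[450,230,250,130.6,88,45]])
E
```

```text
1.85 [ 451.50216797 -409.19866003  300.56809872] [[0.6407, 0.7678, 0.0], [0.7678, -0.6407, -0.0002], [-0.0001, 0.0001, -1.0]]
[[0.768, -0.608, -0.203, 503.944], [-0.641, -0.728, -0.244, -345.429], [0.001, 0.317, -0.948, 478.664], [0.0, 0.0, 0.0, 1.0]] 405.6352370899086
[[0,0,-0,36,-22.4,0,88],[0,0,-0,72,-44.8,0,88],[0,0,-0,108.1,-67.3,0,88],[0,0,-0,144.1,-89.7,0,88],[0,0,-0,180.1,-112.1,0,88],[0,0,-7.4,208.3,-139.3,4.5,88],[0,0,-14.7,236.5,-166.6,9.1,88],[0,0,-22,264.7,-193.8,13.6,88]]
[[0,0,-7.3,36.3,-14.7,4.6,88],[0,0,-14.7,72.6,-29.4,9.1,88],[0,0,-22,108.9,-44.1,13.7,88],[0,0,-29.3,145.3,-58.8,18.2,88],[0,0,-36.6,181.6,-73.5,22.8,88],[0,0,-44,217.9,-88.2,27.3,88],[0,0,-51.3,254.3,-102.9,31.9,88],[0,0,-58.6,290.6,-117.6,36.4,88]]
end [449.97 230.03 250.   130.57  88.  ]
```

View pics/w1.png

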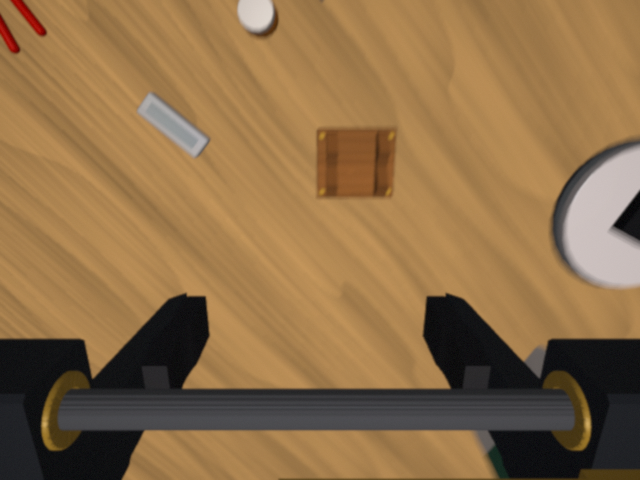

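Wrist view: short rest at (356,163), V-blocks at its left and right sides (x≈330 and 385). So its notch axis runs along tool y, about -40°. The ingot is at (173,124).

move_arm(commands=[[0,0,0,36,-22.4,0,88],[0,0,0,72,-44.8,0,88],[0,0,0,108.1,-67.3,0,88],[0,0,0,144.1,-89.7,0,88],[0,0,0,180.1,-112.1,0,88],[0,0,-7.4,208.3,-139.3,4.5,88],[0,0,-14.7,236.5,-166.6,9.1,88],[0,0,-22,264.7,-193.8,13.6,88]])

```text
time_s: 2.7
position: [471.4, -81.2, 286.3]
eef_rot: [0.808, 0.59, 0.0, 0.0]
wrist_force: [1.2, -0.1, 0.4]
width: 0.998
gripper_force: 0.0
```

move_arm(commands=[[0,0,-7.3,36.3,-14.7,4.6,88],[0,0,-14.7,72.6,-29.4,9.1,88],[0,0,-22,108.9,-44.1,13.7,88],[0,0,-29.3,145.3,-58.8,18.2,88],[0,0,-36.6,181.6,-73.5,22.8,88],[0,0,-44,217.9,-88.2,27.3,88],[0,0,-51.3,254.3,-102.9,31.9,88],[0,0,-58.6,290.6,-117.6,36.4,88]])

```text
time_s: 3.5
position: [449.5, 231.6, 249.9]
eef_rot: [0.416, 0.909, 0.0, 0.0]
wrist_force: [0.0, 0.4, 0.4]
width: 1.0
gripper_force: 0.0
```

```bash
cat >> h.py <<'E'
def high(p,c,r,h,name):
    w=cloud(p); a=(np.hypot(w[...,0]-c[0],w[...,1]-c[1])<r)&(w[...,2]>h)
    q=w[a]; print(name,len(q),'rect',np.round(np.concatenate([np.ravel(x) for x in cv2.minAreaRect(q[:,:2].astype(np.float32))]),1),'mean',q.mean(0).round(1),'max',q[:,2].max().round(1))
    return q
def sil(p): return cv2.cvtColor(p['color'],cv2.COLOR_RGB2HSV)[...,1]<70
E
python3 - <<'E'
from h import *
import pickle
p=pickle.load(open('w1.pkl','rb'))
for h in (4,24): high(p,(493.5,-426.5),75,h,'short_rest')
print('ingot',seg(p,(173,124),14,sil(p)))
s=telemetry.observe(); print(s['time_s'],s['position'])
p=camera('wrist'); save(p,'w2'); pickle.dump(p,open('w2.pkl','wb'))
for n in ['long_bar','long_rest','large_bangle','bangle_stand']:
    print(n,[(np.round(r['xy']),round(r['confidence'],2)) for r in recognise(n,p)])
E
```

```text
short_rest 44146 rect [ 480.9 -418.8   80.1  120.2   50.1] mean [ 490.3 -416.2  356.4] max 424.2
short_rest 39867 rect [ 477.  -415.    64.7  109.1   50.3] mean [ 490.1 -415.1  393.7] max 424.2
ingot (array([ 366.8, -264.1]), 79.9, 29.0, -80.4, 1942)
3.5 [449.54660078 231.62509629 249.93936014]
long_bar [(array([312.,  92.]), 0.89)]
long_rest [(array([434., 285.]), 0.72)]
large_bangle [(array([223., 290.]), 0.95), (array([302., 339.]), 0.73)]
bangle_stand [(array([496.,  48.]), 0.63)]
```

View pics/w2.png

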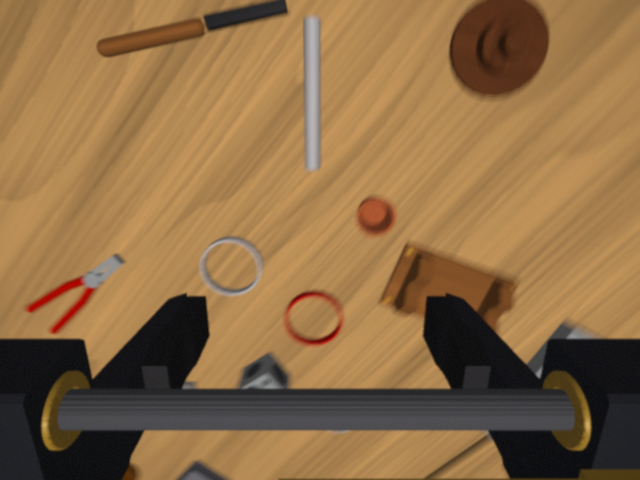

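Wrist view: long bar vertical at (312,92), stand at (498,46), large silver bangle (231,266), red ring (314,318), long rest (450,285).

```bash
sed -i 's/(w\[...,2\]>h)/(w[...,2]>h)\&(w[...,2]<60)/' h.py; python3 - <<'E'
from h import *
import pickle
p=pickle.load(open('w1.pkl','rb'))
for h in (4,24): high(p,(493.5,-426.5),75,h,'short_rest')
p=pickle.load(open('w2.pkl','rb'))
print('bar',seg(p,(312,92),8,sil(p)))
print('bangle',seg(p,(201,266),6,sil(p)))
for h in (4,20,36): high(p,(496.5,440.4),60,h,'stand')
E
```

```text
short_rest 5391 rect [ 492.5 -428.5   80.1   90.    50.1] mean [ 493.  -426.1   13.3] max 39.0
short_rest 1112 rect [ 492.8 -428.1   64.7   68.    50.4] mean [ 493.9 -427.1   30.8] max 39.0
bar (array([390. , 294.1]), 142.2, 14.7, -49.0, 2357)
bangle (array([439.1,  98.2]), 70.1, 68.3, 80.4, 841)
stand 8040 rect [497.3 440.3  91.9  87.4  41. ] mean [493.4 438.6  16.8] max 48.2
stand 2486 rect [496.1 441.1  47.5  46.8  17.1] mean [493.9 438.6  32.5] max 48.2
stand 727 rect [496.2 440.7  23.   22.8  34.8] mean [495.2 439.9  44.6] max 48.2
```

```bash
python3 -c "
from plan import *
plan([[391,294,70,130.8,88,35],[391,294,2,130.8,60,12,1],[391,294,2,130.8,8,12,8]])"
```

```text
[[0,0,-0,14.5,-0.5,30,88],[0,0,-0.1,29,-1.1,60,88],[0,0,-0.1,43.5,-1.6,90,88],[0,0,-0.2,58,-2.1,120,88],[0,0,-0.2,72.5,-2.7,150,88],[0,0,-0.2,86.9,-3.2,180,88],[0,0,-0.2,86.9,-3.2,191.3,60],[0,0,-0.2,86.9,-3.2,202.7,60]]
[[0,0,-0,0,0,11.3,60],[0,0,-0,0,0,22.6,60],[0,0,-0,0,0,34,60],[0,0,-0,0,0,45.3,60],[0,0,-0,0,0,45.3,60],[0,0,-0,0,0,45.3,8],[0,0,-0,0,0,45.3,8],[0,0,-0,0,0,45.3,8]]
[[0,0,-0,0,0,-0,8],[0,0,-0,0,0,-0,8],[0,0,-0,0,0,-0,8],[0,0,-0,0,0,-0,8],[0,0,-0,0,0,-0,8]]
end [391.03 293.96   2.   130.77   8.  ]
```

move_arm(commands=[[0,0,0,14.5,-0.5,30,88],[0,0,-0.1,29,-1.1,60,88],[0,0,-0.1,43.5,-1.6,90,88],[0,0,-0.2,58,-2.1,120,88],[0,0,-0.2,72.5,-2.7,150,88],[0,0,-0.2,86.9,-3.2,180,88],[0,0,-0.2,86.9,-3.2,191.3,60],[0,0,-0.2,86.9,-3.2,202.7,60]])

```text
time_s: 4.55
position: [392.0, 293.3, 47.4]
eef_rot: [0.417, 0.909, 0.0, 0.0]
wrist_force: [-0.6, -0.0, -0.3]
width: 0.842
gripper_force: 0.0
```

move_arm(commands=[[0,0,0,0,0,11.3,60],[0,0,0,0,0,22.6,60],[0,0,0,0,0,34,60],[0,0,0,0,0,45.3,60],[0,0,0,0,0,45.3,60],[0,0,0,0,0,45.3,8],[0,0,0,0,0,45.3,8],[0,0,0,0,0,45.3,8]])

```text
time_s: 5.35
position: [391.3, 294.1, 2.5]
eef_rot: [0.416, 0.909, 0.0, 0.0]
wrist_force: [-0.1, -0.1, 0.1]
width: 0.435
gripper_force: 0.0
```

move_arm(commands=[[0,0,0,0,0,0,8],[0,0,0,0,0,0,8],[0,0,0,0,0,0,8],[0,0,0,0,0,0,8],[0,0,0,0,0,0,8]])

```text
time_s: 5.85
position: [391.0, 294.0, 2.0]
eef_rot: [0.417, 0.909, 0.0, 0.0]
wrist_force: [0.2, -0.9, -0.1]
width: 0.092
gripper_force: 0.0
```

```bash
python3 - <<'E'
from h import *
p=camera('side'); q=camera('wrist'); 
a=p['color'][240:440,150:390]; b=q['color']
im=np.vstack([cv2.resize(a,(360,300)),cv2.resize(b,(360,270))]); cv2.imwrite('pics/m1.png',im[...,::-1])
print(telemetry.observe()['width'],telemetry.observe()['gripper_force'])
E
```

```text
0.08967408305032767 0.0
```

View pics/m1.png

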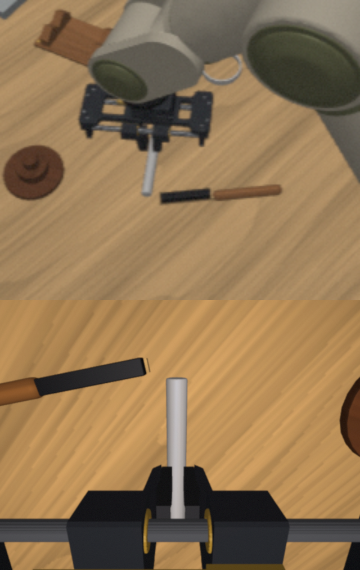

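The bar is between the fingers but not yet squeezed: the opening reads 8 mm at the pads with no force. I'll close further.

move_arm(commands=[[0,0,0,0,0,0,5],[0,0,0,0,0,0,3],[0,0,0,0,0,0,0],[0,0,0,0,0,0,0],[0,0,0,0,0,0,0],[0,0,0,0,0,0,0]])

```text
time_s: 6.55
position: [391.0, 294.0, 2.0]
eef_rot: [0.417, 0.909, 0.0, 0.0]
wrist_force: [0.6, -0.5, 0.0]
width: 0.004
gripper_force: 0.0
```

move_arm(commands=[[0,0,0,0,0,-5,20],[0,0,0,0,0,-20,60],[0,0,0,0,0,-50,88],[0,0,0,0,0,-80,88],[0,0,0,-25,0,-120,88],[0,0,0,-50,0,-160,88],[0,0,0,-85,0,-200,88],[0,0,0,-85,0,-200,88]])

```text
time_s: 7.35
position: [449.8, 228.0, 206.8]
eef_rot: [0.418, 0.909, 0.002, 0.004]
wrist_force: [-0.5, -0.1, -0.6]
width: 0.703
gripper_force: 0.0
```

```bash
python3 - <<'E'
from h import *
s=telemetry.observe(); print(s['time_s'],s['position'])
p=camera('wrist'); save(p,'w3')
r=recognise('long_bar',p); print(r)
if r: print('bar',seg(p,r[0]['xy'],8,sil(p)))
p=camera('top')
r=recognise('long_bar',p); print(r)
if r: print('bar',seg(p,r[0]['xy'],8,sil(p)))
E
```

```text
7.35 [449.81998678 228.00731924 206.75917477]
[{'xy': [313.5, 83.4], 'confidence': 0.87}]
bar (array([390.4, 292.2]), 141.6, 15.1, -49.2, 3019)
[]
```

View pics/w3.png

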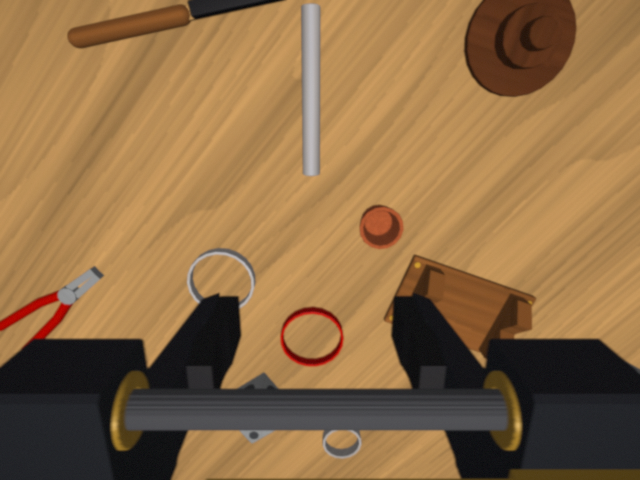

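```bash
python3 - <<'E'
from h import *
s=telemetry.observe(); P=s['position']; M=R.from_quat(s['eef_rot']).as_matrix(); print(s['time_s'],P,s['width'])
p=camera('wrist'); w=cloud(p); t=(w-P)@M   # tool frame
for r in (290,297,305,315,325,335,360,380):
    row=t[r]; ok=(p['range_z'][r]<250)&(p['range_z'][r]>0)
    for a,b in ((150,320),(320,480)):
        i=np.arange(640); k=ok&(i>=a)&(i<b)
        if k.any(): print(r,'cols',i[k].min(),i[k].max(),'x',row[k][:,0].min().round(1),row[k][:,0].max().round(1),'y',row[k][:,1].min().round(1),row[k][:,1].max().round(1),'z',row[k][:,2].min().round(1),row[k][:,2].max().round(1))
E
```

```text
7.55 [445.41678287 229.90119326 200.76415088] 0.8885537323697364
297 cols 184 217 x 8.8 11.3 y -51.6 -39.7 z -36.6 -31.7
297 cols 414 447 x 8.7 11.6 y 38.9 50.6 z -37.3 -31.6
305 cols 175 218 x 5.4 11.4 y -52.9 -39.6 z -43.2 -32.0
305 cols 413 456 x 5.8 11.5 y 38.6 51.8 z -43.4 -32.9
315 cols 166 219 x 0.1 11.5 y -54.0 -39.4 z -50.8 -30.8
315 cols 412 465 x 0.9 11.3 y 38.5 52.8 z -50.6 -32.1
325 cols 157 219 x -2.5 11.8 y -54.3 -39.3 z -58.1 -34.2
325 cols 412 474 x -2.7 11.6 y 38.4 53.7 z -57.8 -33.8
335 cols 150 220 x -8.2 11.6 y -54.7 -39.3 z -63.9 -32.5
335 cols 411 479 x -8.1 11.4 y 38.5 52.9 z -63.7 -32.7
360 cols 150 210 x -7.6 11.4 y -49.2 -39.5 z -77.0 -50.3
360 cols 421 479 x -6.9 11.5 y 38.2 47.8 z -77.2 -51.3
380 cols 150 198 x -8.0 8.2 y -47.5 -39.5 z -81.8 -61.1
380 cols 433 479 x -7.9 8.4 y 38.5 46.4 z -82.1 -61.2
```

```bash
python3 - <<'E'
from h import *
s=telemetry.observe(); P=s['position']; M=R.from_quat(s['eef_rot']).as_matrix(); print(s['joints'],P)
p=camera('wrist'); t=(cloud(p)-P)@M
for c in (20,60,100,560,600): print(c,[t[r,c].round(0).tolist() for r in (342,350,370,450)])
print('bar rows',[t[r,320].round(0).tolist() for r in (395,410,425)])
for n in ('side','top'):
    q=camera(n); t=(cloud(q)-P)@M
    a=(np.abs(t[...,0])<30)&(np.abs(t[...,1])<65)&(t[...,2]<15)&(t[...,2]>-120)
    z=t[a]; print(n,len(z),np.histogram(z[:,2],bins=np.arange(-120,20,10)))
    save(q,'x_'+n)
E
```

```text
[ 2.42533681e-01  2.66626129e-01  1.57425633e+00  1.32880940e-04
  1.30347509e+00 -4.69961007e-01] [445.34056534 230.02238237 200.67377272]
20 [[35.0, -64.0, -103.0], [35.0, -61.0, -106.0], [35.0, -56.0, -113.0], [22.0, -55.0, -120.0]]
60 [[35.0, -55.0, -103.0], [34.0, -54.0, -106.0], [33.0, -50.0, -111.0], [21.0, -48.0, -119.0]]
100 [[-165.0, -234.0, 202.0], [-174.0, -235.0, 202.0], [26.0, -49.0, -101.0], [9.0, -49.0, -107.0]]
560 [[35.0, 52.0, -103.0], [34.0, 50.0, -106.0], [32.0, 48.0, -110.0], [nan, nan, nan]]
600 [[34.0, 60.0, -103.0], [35.0, 58.0, -107.0], [34.0, 54.0, -113.0], [22.0, 52.0, -120.0]]
bar rows [[27.0, 0.0, -111.0], [26.0, 0.0, -113.0], [23.0, 0.0, -114.0]]
side 561 (array([269,  40,   5,  10,  50,  51,  55,  51,  29,   1,   0,   0,   0]), array([-120, -110, -100,  -90,  -80,  -70,  -60,  -50,  -40,  -30,  -20,
        -10,    0,   10]))
top 98 (array([98,  0,  0,  0,  0,  0,  0,  0,  0,  0,  0,  0,  0]), array([-120, -110, -100,  -90,  -80,  -70,  -60,  -50,  -40,  -30,  -20,
        -10,    0,   10]))
```

Both cameras show the fingertips about 31 mm behind the reported TCP, which is why the fingers closed above the bar. I'll correct for that, approaching in two stages and checking the force.

```bash
cat > tip.py <<'E'
from h import *
def tip():
    "fingertip height in tool frame & world, from the wrist camera"
    s=telemetry.observe(); P=s['position']; M=R.from_quat(s['eef_rot']).as_matrix()
    t=(cloud(camera('wrist'))-P)@M
    a=(np.abs(t[...,0])<14)&(np.abs(t[...,1])<60)&(t[...,2]>-60)&(t[...,2]+0*P[2]<P[2]-20)
    z=t[a][:,2]; print('tip rel',np.percentile(z,[95,98,99.5]).round(1),'F',np.round(s['wrist_force'],1),'t',s['time_s'],'pos',P.round(1))
if __name__=='__main__': tip()
E
python3 - <<'E'
import json
f=2.28237  # 130.77deg
import numpy as np
f=np.radians(130.77)
json.dump([391.03-85*np.cos(f),293.96-85*np.sin(f),202,130.77,88],open('cmd.json','w'))
E
python3 tip.py; python3 -c "
from plan import *
plan([[391,293.5,50,130.77,60,30],[391,293.5,-16,130.77,60,12,1]])"
```

```text
tip rel [-34.3 -32.9 -31.9] F [ 0.3 -0.3  0.1] t 7.75 pos [445.8 230.  201.2]
[[0,0,-0,14.1,-0.1,25.3,60],[0,0,-0,28.2,-0.1,50.7,60],[0,0,-0,42.3,-0.2,76,60],[0,0,-0,56.4,-0.2,101.3,60],[0,0,-0,70.6,-0.3,126.7,60],[0,0,-0,84.7,-0.3,152,60],[0,0,-0,84.7,-0.3,163,60],[0,0,-0,84.7,-0.3,174,60]]
[[0,0,-0,-0,-0,11,60],[0,0,-0,-0,-0,22,60],[0,0,-0,-0,-0,33,60],[0,0,-0,-0,-0,44,60],[0,0,-0,-0,-0,44,60]]
end [391.   293.54 -16.   130.77  60.  ]
```

move_arm(commands=[[0,0,0,14.1,-0.1,25.3,60],[0,0,0,28.2,-0.1,50.7,60],[0,0,0,42.3,-0.2,76,60],[0,0,0,56.4,-0.2,101.3,60],[0,0,0,70.6,-0.3,126.7,60],[0,0,0,84.7,-0.3,152,60],[0,0,0,84.7,-0.3,163,60],[0,0,0,84.7,-0.3,174,60]])

```text
time_s: 8.6
position: [391.1, 293.6, 27.6]
eef_rot: [0.416, 0.909, -0.0, 0.0]
wrist_force: [1.0, 0.3, 0.7]
width: 0.683
gripper_force: 0.0
```

move_arm(commands=[[0,0,0,0,0,11,60],[0,0,0,0,0,22,60],[0,0,0,0,0,33,60],[0,0,0,0,0,44,60],[0,0,0,0,0,44,60]])

```text
time_s: 9.1
position: [390.3, 293.1, -17.3]
eef_rot: [0.417, 0.909, -0.001, -0.001]
wrist_force: [-0.4, 0.4, 1.4]
width: 0.679
gripper_force: 0.0
```

```bash
python3 - <<'E'
from h import *
s=telemetry.observe(); P=s['position']; M=R.from_quat(s['eef_rot']).as_matrix(); print(s['wrist_force'],P,s['width'])
for n in ('wrist','side'):
    w=cloud(camera(n)); t=(w-P)@M
    a=(np.abs(t[...,0])<14)&(np.abs(t[...,1])>22)&(np.abs(t[...,1])<55)
    z=w[a][:,2]; print(n,np.histogram(z,bins=np.arange(-5,60,5)))
E
```

```text
[-0.35670625  0.38130179  1.41666941] [390.31613567 293.10159715 -17.32268514] 0.6793079224468774
wrist (array([4154, 1433,    0,   49,  541,  697,  776,  952, 1175, 1128, 1090,
       1072]), array([-5,  0,  5, 10, 15, 20, 25, 30, 35, 40, 45, 50, 55]))
side (array([107, 103,   8,   1,   9,  17,  12,  23,  10,  23,  11,   5]), array([-5,  0,  5, 10, 15, 20, 25, 30, 35, 40, 45, 50, 55]))
```

move_arm(commands=[[0,0,0,0,0,4,50],[0,0,0,0,0,8,40],[0,0,0,0,0,10,30],[0,0,0,0,0,10.5,24],[0,0,0,0,0,10.5,24],[0,0,0,0,0,10.5,18],[0,0,0,0,0,10.5,10],[0,0,0,0,0,10.5,10]])

```text
time_s: 10.0
position: [390.9, 293.5, -26.4]
eef_rot: [0.416, 0.909, -0.0, -0.0]
wrist_force: [-0.5, -1.7, 1.0]
width: 0.169
gripper_force: 30.0
```

move_arm(commands=[[0,0,0,0,0,0,8],[0,0,0,0,0,0,8],[0,0,0,0,0,0,8]])

```text
time_s: 10.3
position: [390.9, 293.5, -26.4]
eef_rot: [0.416, 0.909, -0.0, -0.0]
wrist_force: [-2.0, -0.7, 2.2]
width: 0.168
gripper_force: 30.0
```

Gripped with 30 N. Lift, then look at the long rest from the side before lowering.

```bash
python3 - <<'E'
import json
json.dump([391,293.5,-26.5,130.77,8],open('cmd.json','w'))
from plan import *
plan([[391,293.5,-10,130.77,8,8],[391,293.5,120,130.77,8,25],[636,154,180,20.6,8,25,2]])
E
```

```text
[[0,0,-0,0,0,-5.5,8],[0,0,-0,0,0,-11,8],[0,0,-0,0,0,-16.5,8],[0,0,-0,0,0,-38.2,8],[0,0,-0,0,0,-59.8,8],[0,0,-0,0,0,-81.5,8],[0,0,-0,0,0,-103.2,8],[0,0,-0,0,0,-124.8,8]]
[[0,0,-0,0,0,-21.7,8],[0,0,7.9,-19,6.7,-26,8],[0,0,15.7,-37.9,13.5,-30.3,8],[0,0,23.6,-56.9,20.2,-34.6,8],[0,0,31.5,-75.9,27,-38.8,8],[0,0,39.3,-94.9,33.7,-43.1,8],[0,0,47.2,-113.8,40.5,-47.4,8],[0,0,55.1,-132.8,47.2,-51.7,8]]
[[0,0,7.9,-5.3,19.5,-4.3,8],[0,0,15.7,-10.6,38.9,-8.6,8],[0,0,23.6,-16,58.3,-12.9,8],[0,0,31.5,-21.3,77.7,-17.1,8],[0,0,39.3,-26.6,97.1,-21.4,8],[0,0,47.2,-31.9,116.6,-25.7,8],[0,0,55.1,-37.3,136,-30,8],[0,0,55.1,-37.3,136,-30,8]]
[[0,0,-0,0,-0.1,0,8]]
end [635.97 154.04 180.    20.57   8.  ]
```

move_arm(commands=[[0,0,0,0,0,-5.5,8],[0,0,0,0,0,-11,8],[0,0,0,0,0,-16.5,8],[0,0,0,0,0,-38.2,8],[0,0,0,0,0,-59.8,8],[0,0,0,0,0,-81.5,8],[0,0,0,0,0,-103.2,8],[0,0,0,0,0,-124.8,8]])

```text
time_s: 11.1
position: [390.8, 293.5, 99.6]
eef_rot: [0.417, 0.909, 0.0, 0.0]
wrist_force: [0.5, 0.4, -3.1]
width: 0.171
gripper_force: 30.0
```

move_arm(commands=[[0,0,0,0,0,-21.7,8],[0,0,7.9,-19,6.7,-26,8],[0,0,15.7,-37.9,13.5,-30.3,8],[0,0,23.6,-56.9,20.2,-34.6,8],[0,0,31.5,-75.9,27,-38.8,8],[0,0,39.3,-94.9,33.7,-43.1,8],[0,0,47.2,-113.8,40.5,-47.4,8],[0,0,55.1,-132.8,47.2,-51.7,8]])

```text
time_s: 11.9
position: [513.9, 223.3, 150.5]
eef_rot: [0.792, 0.611, -0.0, -0.0]
wrist_force: [1.1, -0.2, -2.4]
width: 0.169
gripper_force: 30.0
```

move_arm(commands=[[0,0,7.9,-5.3,19.5,-4.3,8],[0,0,15.7,-10.6,38.9,-8.6,8],[0,0,23.6,-16,58.3,-12.9,8],[0,0,31.5,-21.3,77.7,-17.1,8],[0,0,39.3,-26.6,97.1,-21.4,8],[0,0,47.2,-31.9,116.6,-25.7,8],[0,0,55.1,-37.3,136,-30,8],[0,0,55.1,-37.3,136,-30,8]])

```text
time_s: 12.7
position: [637.3, 152.5, 180.2]
eef_rot: [0.984, 0.176, 0.0, 0.0]
wrist_force: [-0.1, -0.0, -3.1]
width: 0.167
gripper_force: 30.0
```

```bash
python3 - <<'E'
from h import *
s=telemetry.observe(); P=s['position']; M=R.from_quat(s['eef_rot']).as_matrix(); print(s['time_s'],P,s['width'],s['gripper_force'])
p=camera('wrist'); save(p,'w4')
for h in (4,24): high(p,(648,233),85,h,'rest')
# held bar in tool frame
t=(cloud(p)-P)@M; a=(np.abs(t[...,1])<14)&(t[...,0]>14)&(t[...,0]<85)&(t[...,2]>-60)&(t[...,2]<-5)
q=t[a]; print('bar in tool',len(q),q.min(0).round(1),q.max(0).round(1),q.mean(0).round(1))
for lo in (15,30,45,60):
    k=(q[:,0]>lo)&(q[:,0]<lo+10); print(lo,q[k].mean(0).round(1) if k.any() else None, q[k][:,2].min().round(1) if k.any() else '')
E
```

```text
12.7 [637.29509676 152.5307705  180.19960855] 0.16730063129534803 29.99992936849594
rest 15489 rect [648.2 231.9 139.9  80.6  20.5] mean [653.8 232.1  13.9] max 43.1
rest 3681 rect [648.  231.5 112.2  71.8  20.6] mean [652.5 231.4  32.9] max 43.1
bar in tool 6423 [ 14.   -8.4 -43.7] [ 68.2   7.7 -27.6] [ 43.1  -0.3 -39.9]
15 [ 20.1  -0.3 -39.9] -43.1
30 [ 35.1  -0.3 -40.1] -43.5
45 [ 50.   -0.4 -40.1] -43.7
60 [ 64.5  -0.2 -39.5] -43.3
```

View pics/w4.png

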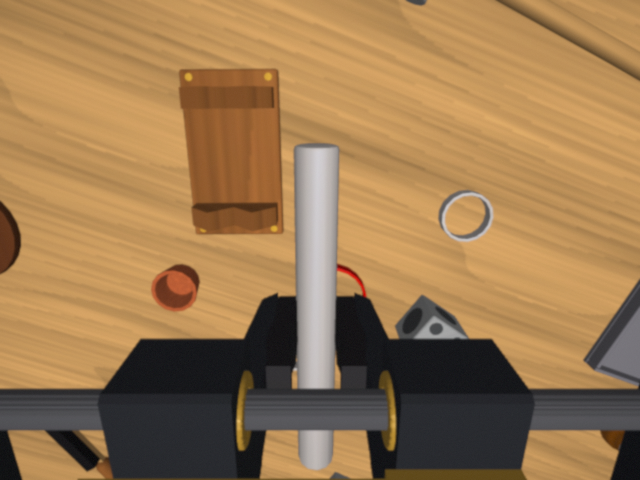

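Wrist view: rest at (235,150) fully visible, and the bar is held level and central at (317,290). Now place it.

```bash
python3 -c "
from plan import *
plan([[649.4,232,100,20.5,8,25],[649.4,232,25,20.5,8,15],[649.4,232,9,20.5,8,4,2]])"
```

```text
[[0,0,0,8,-13.7,16,8],[0,0,0,16,-27.3,32,8],[0,0,0,24,-41,48,8],[0,0,0.1,32,-54.6,64,8],[0,0,0.1,40,-68.3,80,8],[0,0,0.1,40,-68.3,95,8],[0,0,0.1,40,-68.3,110,8],[0,0,0.1,40,-68.3,125,8]]
[[0,0,-0,-0,0,15,8],[0,0,-0,-0,0,30,8],[0,0,-0,-0,0,34,8],[0,0,-0,-0,0,38,8],[0,0,-0,-0,0,42,8],[0,0,-0,-0,0,46,8],[0,0,-0,-0,0,46,8],[0,0,-0,-0,0,46,8]]
end [649.42 232.04   9.    20.47   8.  ]
```

move_arm(commands=[[0,0,0,8,-13.7,16,8],[0,0,0,16,-27.3,32,8],[0,0,0,24,-41,48,8],[0,0,0.1,32,-54.6,64,8],[0,0,0.1,40,-68.3,80,8],[0,0,0.1,40,-68.3,95,8],[0,0,0.1,40,-68.3,110,8],[0,0,0.1,40,-68.3,125,8]])

```text
time_s: 13.55
position: [649.1, 231.7, 53.5]
eef_rot: [0.984, 0.178, -0.0, 0.0]
wrist_force: [0.6, -0.1, -2.1]
width: 0.167
gripper_force: 30.0
```

move_arm(commands=[[0,0,0,0,0,15,8],[0,0,0,0,0,30,8],[0,0,0,0,0,34,8],[0,0,0,0,0,38,8],[0,0,0,0,0,42,8],[0,0,0,0,0,46,8],[0,0,0,0,0,46,8],[0,0,0,0,0,46,8]])

```text
time_s: 14.35
position: [649.5, 232.0, 9.3]
eef_rot: [0.984, 0.178, 0.0, -0.0]
wrist_force: [0.4, -0.1, -2.7]
width: 0.17
gripper_force: 30.0
```

move_arm(commands=[[0,0,0,0,0,3,8],[0,0,0,0,0,5,8],[0,0,0,0,0,7,8],[0,0,0,0,0,8,8],[0,0,0,0,0,8,8],[0,0,0,0,0,8,8]])

```text
time_s: 14.95
position: [649.5, 231.8, 1.1]
eef_rot: [0.984, 0.178, 0.0, 0.0]
wrist_force: [-1.4, -0.9, -2.0]
width: 0.172
gripper_force: 30.0
```

move_arm(commands=[[0,0,0,0,0,0.7,8],[0,0,0,0,0,1.4,8],[0,0,0,0,0,1.4,8],[0,0,0,0,0,1.4,8]])

```text
time_s: 15.35
position: [649.7, 231.8, 0.8]
eef_rot: [0.984, 0.178, 0.0, 0.0]
wrist_force: [-3.9, -2.8, 7.5]
width: 0.172
gripper_force: 30.0
```

Contact (fz +7.5 N): seated. Release gently and rise, then look.

move_arm(commands=[[0,0,0,0,0,-0.5,18],[0,0,0,0,0,-0.5,24],[0,0,0,0,0,-0.5,30],[0,0,0,0,0,-0.5,40],[0,0,0,0,0,-0.5,40],[0,0,0,0,0,-12,40],[0,0,0,0,0,-40,50],[0,0,0,0,0,-80,60]])

```text
time_s: 16.15
position: [648.4, 231.8, 79.5]
eef_rot: [0.984, 0.178, -0.002, -0.0]
wrist_force: [-0.5, 0.2, -0.1]
width: 0.612
gripper_force: 0.0
```

```bash
python3 - <<'E'
import json
json.dump([649.4,232,79.6,20.47,60],open('cmd.json','w'))
from plan import *
plan([[649.4-65,232-24,200,20.47,88,40,1]])
E
```

```text
[[0,0,-0,-17.3,-0.1,-30.1,88],[0,0,-0,-34.6,-0.1,-60.2,88],[0,0,-0,-52,-0.2,-90.3,88],[0,0,-0,-69.3,-0.2,-120.4,88],[0,0,-0,-69.3,-0.2,-120.4,88]]
end [584.41 207.95 200.    20.47  88.  ]
```

move_arm(commands=[[0,0,0,-17.3,-0.1,-30.1,88],[0,0,0,-34.6,-0.1,-60.2,88],[0,0,0,-52,-0.2,-90.3,88],[0,0,0,-69.3,-0.2,-120.4,88],[0,0,0,-69.3,-0.2,-120.4,88]])

```text
time_s: 16.65
position: [584.8, 208.0, 206.0]
eef_rot: [0.984, 0.178, 0.004, 0.0]
wrist_force: [-0.8, -0.4, 0.0]
width: 0.997
gripper_force: 0.0
```

```bash
cat >> h.py <<'E'
def bar_on(p,c,ang,name):
    "silver points near c in the rest frame"
    w=cloud(p); f=np.radians(ang); d=w-np.r_[c,0]
    x=d[...,0]*np.cos(f)+d[...,1]*np.sin(f); y=-d[...,0]*np.sin(f)+d[...,1]*np.cos(f)
    a=sil(p)&(np.abs(x)<90)&(np.abs(y)<50)&(w[...,2]>15)&(w[...,2]<80)
    print(name,a.sum(),'x',np.percentile(x[a],[.5,99.5]).round(1),'y',np.percentile(y[a],[1,50,99]).round(1),'ztop',np.percentile(w[...,2][a],[90,99]).round(1))
    for s in (-1,1):
        b=a&(x*s>20); print('  end',s,'y',np.median(y[b]).round(1),'z',np.percentile(w[...,2][b],95).round(1))
E
python3 - <<'E'
from h import *
p=camera('wrist'); save(p,'w5'); bar_on(p,(648.1,231.8),20.5,'long')
hsv=cv2.cvtColor(p['color'],cv2.COLOR_RGB2HSV)
for r in recognise('small_bangle',p)[:2]+recognise('large_bangle',p)[:2]: print(np.round(r['xy']),r['confidence'],seg(p,r['xy'],6,sil(p)))
from plan import *
# over short bar: theta 34.6; view pose then grasp
plan([[440,-110,200,34.6,88,45]])
E
```

```text
long 3325 x [-68.7  68.5] y [-7.8 -0.4  7.4] ztop [43.  43.9]
  end -1 y -0.4 z 43.3
  end 1 y -0.4 z 43.5
[549. 186.] 0.76 (array([670.1,  20.7]), 50.5, 45.5, 85.2, 938)
[406. 286.] 0.56 (array([390.1, 132.3]), 774.4, 284.9, -69.3, 57905)
[[0,0,-1.8,-30.8,30.9,0,88],[0,0,-3.5,-61.6,61.8,0,88],[0,0,-5.3,-92.4,92.8,0,88],[0,0,-7.1,-123.2,123.7,0,88],[0,0,-8.8,-154.1,154.6,0,88],[0,0,-10.6,-184.9,185.5,0,88],[0,0,-12.4,-215.7,216.5,0,88],[0,0,-14.1,-246.5,247.4,0,88]]
end [ 439.99 -110.03  200.     34.57   88.  ]
```

Long bar is seated centred (top at 43 mm, ends at ±68.6). Next, the short bar.

move_arm(commands=[[0,0,-1.8,-30.8,30.9,0,88],[0,0,-3.5,-61.6,61.8,0,88],[0,0,-5.3,-92.4,92.8,0,88],[0,0,-7.1,-123.2,123.7,0,88],[0,0,-8.8,-154.1,154.6,0,88],[0,0,-10.6,-184.9,185.5,0,88],[0,0,-12.4,-215.7,216.5,0,88],[0,0,-14.1,-246.5,247.4,0,88]])

```text
time_s: 17.6
position: [439.0, -111.4, 199.1]
eef_rot: [0.955, 0.298, -0.001, -0.001]
wrist_force: [0.1, 0.3, -1.1]
width: 0.997
gripper_force: 0.0
```

```bash
python3 - <<'E'
from h import *
print(telemetry.observe()['position'])
p=camera('wrist'); save(p,'w6'); r=recognise('short_bar',p); print(r[:2])
print(seg(p,r[0]['xy'],12,sil(p)))
w=cloud(p); a=sil(p)&(np.hypot(w[...,0]-466,w[...,1]+91)<65)&(w[...,2]>8)&(w[...,2]<40); q=w[a]; print(cv2.minAreaRect(q[:,:2].astype(np.float32)),q[:,2].max())
E
```

```text
[ 439.02322253 -111.37288791  199.0798909 ]
[{'xy': [317.4, 157.7], 'confidence': 0.89}]
(array([462.5, -96.4]), 92.7, 22.7, 34.4, 2610)
((464.48779296875, -94.37532043457031), (87.62169647216797, 21.42679214477539), 35.23148727416992) 26.472782131467454
```

```bash
python3 -c "
from plan import *
plan([[465,-93,50,35,60,30],[465,-93,-12,35,60,12],[465,-93,-27,35,50,6,2],[465,-93,-27,35,16,6,6]])"
```

```text
[[0,0,-0.1,5,0,25,60],[0,0,-0.1,10.1,0.1,50,60],[0,0,-0.2,15.1,0.1,75,60],[0,0,-0.3,20.2,0.1,100,60],[0,0,-0.4,25.2,0.1,125,60],[0,0,-0.4,30.3,0.2,150,60],[0,0,-0.4,30.3,0.2,160.3,60],[0,0,-0.4,30.3,0.2,170.7,60]]
[[0,0,-0,-0,-0,10.3,60],[0,0,-0,-0,-0,20.6,60],[0,0,-0,-0,-0,31,60],[0,0,-0,-0,-0,41.3,60],[0,0,-0,-0,-0,46.3,50],[0,0,-0,-0,-0,51.3,50],[0,0,-0,-0,-0,56.3,50],[0,0,-0,-0,-0,56.3,50]]
[[0,0,-0,-0,-0,0,50],[0,0,-0,-0,-0,0,16],[0,0,-0,-0,-0,0,16],[0,0,-0,-0,-0,0,16],[0,0,-0,-0,-0,0,16],[0,0,-0,-0,-0,0,16],[0,0,-0,-0,-0,0,16]]
end [465.05 -93.   -27.    34.97  16.  ]
```

move_arm(commands=[[0,0,-0.1,5,0,25,60],[0,0,-0.1,10.1,0.1,50,60],[0,0,-0.2,15.1,0.1,75,60],[0,0,-0.3,20.2,0.1,100,60],[0,0,-0.4,25.2,0.1,125,60],[0,0,-0.4,30.3,0.2,150,60],[0,0,-0.4,30.3,0.2,160.3,60],[0,0,-0.4,30.3,0.2,170.7,60]])

```text
time_s: 18.5
position: [465.1, -92.6, 28.4]
eef_rot: [0.954, 0.301, -0.0, -0.0]
wrist_force: [-0.3, 0.4, 0.7]
width: 0.68
gripper_force: 0.0
```

move_arm(commands=[[0,0,0,0,0,10.3,60],[0,0,0,0,0,20.6,60],[0,0,0,0,0,31,60],[0,0,0,0,0,41.3,60],[0,0,0,0,0,46.3,50],[0,0,0,0,0,51.3,50],[0,0,0,0,0,56.3,50],[0,0,0,0,0,56.3,50]])

```text
time_s: 19.3
position: [464.9, -92.9, -27.4]
eef_rot: [0.954, 0.3, -0.0, -0.0]
wrist_force: [-0.3, -0.1, 0.3]
width: 0.565
gripper_force: 0.0
```

move_arm(commands=[[0,0,0,0,0,0,50],[0,0,0,0,0,0,34],[0,0,0,0,0,0,26],[0,0,0,0,0,0,16],[0,0,0,0,0,0,16],[0,0,0,0,0,0,16],[0,0,0,0,0,0,16],[0,0,0,0,0,0,16]])

```text
time_s: 20.1
position: [465.2, -93.1, -26.9]
eef_rot: [0.954, 0.3, 0.0, 0.0]
wrist_force: [-0.6, -0.1, 2.7]
width: 0.263
gripper_force: 30.0
```

```bash
python3 - <<'E'
from plan import *
# rest centre (492.6,-428.3), x dir -39.9 ; view pose: TCP = c -40*xhat + 70 beside
c=np.array([492.6,-428.3]); f=np.radians(-39.9); x=np.array([np.cos(f),np.sin(f)]); n=np.array([-x[1],x[0]])
v=c-30*x+70*n; print(v)
plan([[465,-93,-10,34.97,16,8],[465,-93,100,34.97,16,25],[v[0],v[1],160,-39.9,16,30,1]])
E
```

```text
[ 514.48651966 -355.35495043]
[[0,0,-0,-0,-0,-5.7,16],[0,0,-0,-0,-0,-11.3,16],[0,0,-0,-0,-0,-17,16],[0,0,-0,-0,-0,-39,16],[0,0,-0,-0,-0,-61,16],[0,0,-0,-0,-0,-83,16],[0,0,-0,-0,-0,-105,16],[0,0,-0,-0,-0,-127,16]]
[[0,0,7.5,-11,24.3,-6,16],[0,0,15,-22,48.6,-12,16],[0,0,22.5,-33,73,-18,16],[0,0,29.9,-44,97.3,-24,16],[0,0,37.4,-55,121.6,-30,16],[0,0,44.9,-65.9,146,-36,16],[0,0,52.4,-76.9,170.3,-42,16],[0,0,59.9,-87.9,194.6,-48,16]]
[[0,0,7.5,15.6,21.7,-6,16],[0,0,15,31.1,43.4,-12,16],[0,0,15,31.1,43.4,-12,16]]
end [ 514.47 -355.31  160.    -39.93   16.  ]
```

move_arm(commands=[[0,0,0,0,0,-5.7,16],[0,0,0,0,0,-11.3,16],[0,0,0,0,0,-17,16],[0,0,0,0,0,-39,16],[0,0,0,0,0,-61,16],[0,0,0,0,0,-83,16],[0,0,0,0,0,-105,16],[0,0,0,0,0,-127,16]])

```text
time_s: 20.9
position: [464.8, -92.8, 101.2]
eef_rot: [0.954, 0.3, -0.0, -0.0]
wrist_force: [1.1, -0.4, -4.0]
width: 0.266
gripper_force: 30.0
```

move_arm(commands=[[0,0,7.5,-11,24.3,-6,16],[0,0,15,-22,48.6,-12,16],[0,0,22.5,-33,73,-18,16],[0,0,29.9,-44,97.3,-24,16],[0,0,37.4,-55,121.6,-30,16],[0,0,44.9,-65.9,146,-36,16],[0,0,52.4,-76.9,170.3,-42,16],[0,0,59.9,-87.9,194.6,-48,16]])

```text
time_s: 21.7
position: [504.4, -303.7, 148.4]
eef_rot: [0.976, -0.218, -0.0, -0.0]
wrist_force: [0.2, -0.6, -4.5]
width: 0.263
gripper_force: 30.0
```

move_arm(commands=[[0,0,7.5,15.6,21.7,-6,16],[0,0,15,31.1,43.4,-12,16],[0,0,15,31.1,43.4,-12,16],[0,0,15,31.1,43.4,-12,16]])

```text
time_s: 22.1
position: [514.1, -355.1, 159.6]
eef_rot: [0.94, -0.341, -0.001, -0.0]
wrist_force: [-1.2, 0.1, -3.4]
width: 0.257
gripper_force: 30.0
```

```bash
python3 - <<'E'
from h import *
s=telemetry.observe(); P=s['position']; M=R.from_quat(s['eef_rot']).as_matrix(); print(s['time_s'],P,s['width'],s['gripper_force'])
p=camera('wrist'); save(p,'w7')
for h in (4,24): high(p,(492.6,-428.3),75,h,'rest')
t=(cloud(p)-P)@M; a=(np.abs(t[...,1])<16)&(t[...,0]>14)&(t[...,0]<85)&(t[...,2]>-65)&(t[...,2]<-5)
q=t[a]; print('bar in tool',len(q),q.min(0).round(1),np.percentile(q,99,axis=0).round(1),q.max(0).round(1))
for lo in (15,25,35):
    k=(q[:,0]>lo)&(q[:,0]<lo+10); print(lo,q[k].mean(0).round(1), q[k][:,2].min().round(1))
E
```

```text
22.1 [ 514.10869253 -355.09651196  159.61790064] 0.25682287092111583 29.99041646718979
rest 10881 rect [ 492.4 -428.8   80.3   89.7   50.2] mean [ 496.1 -429.6   13.8] max 38.9
rest 2399 rect [ 492.9 -428.3   64.7   68.3   50.2] mean [ 494.7 -428.7   30.7] max 38.9
bar in tool 6055 [ 14.  -11.7 -52. ] [ 44.5  12.  -31.3] [ 45.   12.4 -27.8]
15 [ 20.1   0.3 -47.7] -51.5
25 [ 30.1   0.4 -47.7] -51.7
35 [ 41.2   0.4 -45.1] -52.0
```

```bash
python3 -c "
from plan import *
plan([[492.7,-428.3,90,-39.9,16,25],[492.7,-428.3,23,-39.9,16,15],[492.7,-428.3,7,-39.9,16,4],[492.7,-428.3,1,-39.9,16,2,2]])"
```

```text
[[0,0,-0,6,14,14,16],[0,0,-0,12.1,28,28,16],[0,0,-0,18.1,42,42,16],[0,0,-0,24.1,56,56,16],[0,0,-0,30.2,69.9,70,16],[0,0,-0,30.2,69.9,83.4,16],[0,0,-0,30.2,69.9,96.8,16],[0,0,-0,30.2,69.9,110.2,16]]
[[0,0,-0,-0,0,13.4,16],[0,0,-0,-0,0,26.8,16],[0,0,-0,-0,0,30.8,16],[0,0,-0,-0,0,34.8,16],[0,0,-0,-0,0,38.8,16],[0,0,-0,-0,0,42.8,16],[0,0,-0,-0,0,44.8,16],[0,0,-0,-0,0,46.8,16]]
[[0,0,-0,-0,0,2,16],[0,0,-0,-0,0,2,16],[0,0,-0,-0,0,2,16]]
end [ 492.76 -428.3     1.    -39.93   16.  ]
```

move_arm(commands=[[0,0,0,6,14,14,16],[0,0,0,12.1,28,28,16],[0,0,0,18.1,42,42,16],[0,0,0,24.1,56,56,16],[0,0,0,30.2,69.9,70,16],[0,0,0,30.2,69.9,83.4,16],[0,0,0,30.2,69.9,96.8,16],[0,0,0,30.2,69.9,110.2,16]])

```text
time_s: 22.95
position: [493.0, -427.8, 48.7]
eef_rot: [0.94, -0.341, -0.0, -0.0]
wrist_force: [-0.0, 0.5, -3.5]
width: 0.263
gripper_force: 30.0
```

move_arm(commands=[[0,0,0,0,0,13.4,16],[0,0,0,0,0,26.8,16],[0,0,0,0,0,30.8,16],[0,0,0,0,0,34.8,16],[0,0,0,0,0,38.8,16],[0,0,0,0,0,42.8,16],[0,0,0,0,0,44.8,16],[0,0,0,0,0,46.8,16]])

```text
time_s: 23.75
position: [492.8, -428.4, 3.0]
eef_rot: [0.94, -0.341, 0.0, 0.0]
wrist_force: [-0.3, 0.8, -3.3]
width: 0.264
gripper_force: 30.0
```

move_arm(commands=[[0,0,0,0,0,1,16],[0,0,0,0,0,2,16],[0,0,0,0,0,2,16],[0,0,0,0,0,2,16]])

```text
time_s: 24.15
position: [492.8, -428.4, 1.1]
eef_rot: [0.94, -0.341, 0.0, 0.0]
wrist_force: [0.8, -0.5, -4.3]
width: 0.266
gripper_force: 30.0
```

move_arm(commands=[[0,0,0,0,0,0.7,16],[0,0,0,0,0,1.4,16],[0,0,0,0,0,1.4,16],[0,0,0,0,0,1.4,16]])

```text
time_s: 24.55
position: [492.8, -428.3, -0.4]
eef_rot: [0.94, -0.341, -0.0, -0.0]
wrist_force: [0.7, -0.4, -3.9]
width: 0.262
gripper_force: 30.0
```

move_arm(commands=[[0,0,0,0,0,0.6,16],[0,0,0,0,0,1.2,16],[0,0,0,0,0,1.2,16],[0,0,0,0,0,1.2,16]])

```text
time_s: 24.95
position: [492.8, -428.6, -1.3]
eef_rot: [0.94, -0.341, 0.0, 0.0]
wrist_force: [-1.2, -0.2, -1.5]
width: 0.26
gripper_force: 30.0
```

move_arm(commands=[[0,0,0,0,0,0.5,16],[0,0,0,0,0,1,16],[0,0,0,0,0,1,16]])

```text
time_s: 25.25
position: [492.8, -428.9, -1.7]
eef_rot: [0.94, -0.341, 0.0, 0.001]
wrist_force: [-3.7, 0.0, 6.0]
width: 0.259
gripper_force: 30.0
```

move_arm(commands=[[0,0,0,0,0,-0.5,26],[0,0,0,0,0,-0.5,32],[0,0,0,0,0,-0.5,40],[0,0,0,0,0,-0.5,44],[0,0,0,0,0,-0.5,46],[0,0,0,0,0,-12,46],[0,0,0,0,0,-40,60],[0,0,0,0,0,-80,70]])

```text
time_s: 26.05
position: [492.2, -427.5, 77.4]
eef_rot: [0.94, -0.341, -0.001, -0.001]
wrist_force: [-1.3, -1.1, 0.4]
width: 0.68
gripper_force: 0.0
```

move_arm(commands=[[0,0,0,-15,0,-30,88],[0,0,0,-30,0,-60,88],[0,0,0,-45,0,-90,88],[0,0,0,-60,0,-120,88],[0,0,0,-60,0,-120,88]])

```text
time_s: 26.55
position: [447.1, -390.3, 202.9]
eef_rot: [0.94, -0.341, 0.004, 0.002]
wrist_force: [0.4, -0.4, -0.5]
width: 0.999
gripper_force: 0.0
```

```bash
python3 - <<'E'
from h import *
s=telemetry.observe(); print(s['time_s'],s['position'])
p=camera('wrist'); save(p,'w8'); bar_on(p,(492.5,-428.6),-39.9,'short')
import json
f=np.radians(-39.93)
json.dump([492.76-60*np.cos(f),-428.3-60*np.sin(f),-2.6+200,-39.93,88],open('cmd.json','w'))
from plan import *
# to large bangle (439.5,97.5): choose phi=0 -> view from TCP x-45
plan([[440,-150,200,-20,88,45],[395,97,200,0,88,45]])
E
```

```text
26.55 [ 447.12597046 -390.28690491  202.92612507]
short 3244 x [-44.4  43.8] y [-11.7  -0.3  11.2] ztop [48.5 49.5]
  end -1 y -0.3 z 48.7
  end 1 y -0.3 z 48.8
[[0,0,-3.3,-26.5,-29.9,-0.4,88],[0,0,-6.6,-53,-59.8,-0.9,88],[0,0,-10,-79.5,-89.8,-1.3,88],[0,0,-13.3,-106.1,-119.7,-1.7,88],[0,0,-16.6,-132.6,-149.6,-2.2,88],[0,0,-19.9,-159.1,-179.5,-2.6,88],[0,0,-23.3,-191.3,-206.3,-2.6,88],[0,0,-26.6,-223.4,-233.1,-2.6,88]]
[[0,0,-3.3,-16.8,-38.3,0,88],[0,0,-6.7,-33.6,-76.6,0,88],[0,0,-10,-50.4,-115,0,88],[0,0,-13.3,-67.2,-153.3,0,88]]
end [ 3.9501e+02  9.7010e+01  2.0000e+02 -3.0000e-02  8.8000e+01]
```

Short bar seated (top at 48.7 mm, ends at ±44). Next the large silver bangle.

move_arm(commands=[[0,0,-3.3,-26.5,-29.9,-0.4,88],[0,0,-6.6,-53,-59.8,-0.9,88],[0,0,-10,-79.5,-89.8,-1.3,88],[0,0,-13.3,-106.1,-119.7,-1.7,88],[0,0,-16.6,-132.6,-149.6,-2.2,88],[0,0,-19.9,-159.1,-179.5,-2.6,88],[0,0,-23.3,-191.3,-206.3,-2.6,88],[0,0,-26.6,-223.4,-233.1,-2.6,88]])

```text
time_s: 27.4
position: [424.5, -66.1, 199.2]
eef_rot: [0.993, -0.115, -0.001, -0.0]
wrist_force: [0.3, 0.2, -0.8]
width: 1.001
gripper_force: 0.0
```

move_arm(commands=[[0,0,-3.3,-16.8,-38.3,0,88],[0,0,-6.7,-33.6,-76.6,0,88],[0,0,-10,-50.4,-115,0,88],[0,0,-13.3,-67.2,-153.3,0,88],[0,0,-13.3,-67.2,-153.3,0,88]])

```text
time_s: 27.9
position: [393.8, 100.5, 199.4]
eef_rot: [1.0, 0.003, -0.001, -0.0]
wrist_force: [-0.1, 0.1, -0.4]
width: 1.001
gripper_force: 0.0
```

```bash
cat >> h.py <<'E'
def ring(p,c,r,tall,sat=80):
    "ring by depth+colour around c: least-squares circle of points above 6 mm"
    w=cloud(p); h=cv2.cvtColor(p['color'],cv2.COLOR_RGB2HSV)
    d=np.hypot(w[...,0]-c[0],w[...,1]-c[1]); a=(d<r+14)&(d>r-14)&(w[...,2]>tall[0])&(w[...,2]<tall[1])&(h[...,1]<sat)
    q=w[a]; A=np.c_[2*q[:,:2],np.ones(len(q))]; s=np.linalg.lstsq(A,(q[:,:2]**2).sum(1),rcond=None)[0]
    print('ring n',len(q),'c',s[:2].round(1),'r',np.sqrt(s[2]+s[0]**2+s[1]**2).round(1),'z',np.percentile(q[:,2],[5,50,95]).round(1),'bbox',q[:,:2].min(0).round(1),q[:,:2].max(0).round(1))
E
python3 - <<'E'
from h import *
s=telemetry.observe(); print(s['time_s'],s['position'])
p=camera('wrist'); save(p,'w9'); ring(p,(439.5,97.5),32.5,(6,25))
r=recognise('large_bangle',p); print(r[:2])
cv2.imwrite('pics/c9.png',cv2.resize(p['color'],(480,360))[...,::-1])
E
```

```text
27.9 [393.78572583 100.49390282 199.4162545 ]
ring n 837 c [438.2  96.4] r 32.1 z [ 8.6 11.3 12.7] bbox [404.8  62.8] [471.7 129.5]
[{'xy': [314.2, 176.2], 'confidence': 0.69}, {'xy': [317.2, 45.1], 'confidence': 0.65}]
```

View pics/c9.png

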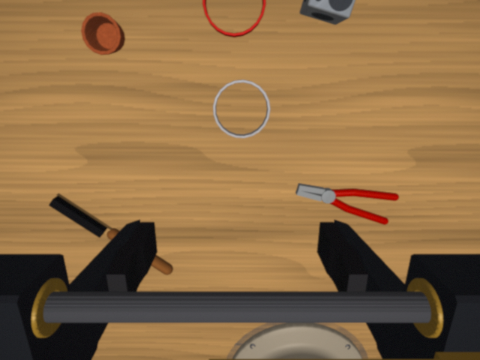

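Wrist view: silver bangle at crop (241,109), clear of the red ring (235,5) and the pliers. Grasp it.

```bash
python3 -c "
from plan import *
plan([[438.3,96.2,50,0,88,30],[438.3,96.2,-12,0,88,12],[438.3,96.2,-28,0,88,5,2],[438.3,96.2,-28,0,60,6,6]])"
```

```text
[[0,0,-0,7.2,0.1,25,88],[0,0,-0,14.4,0.3,50,88],[0,0,-0,21.6,0.4,75,88],[0,0,-0,28.9,0.5,100,88],[0,0,-0,36.1,0.7,125,88],[0,0,-0,43.3,0.8,150,88],[0,0,-0,43.3,0.8,160.3,88],[0,0,-0,43.3,0.8,170.7,88]]
[[0,0,-0,-0,-0,10.3,88],[0,0,-0,-0,-0,20.6,88],[0,0,-0,-0,-0,31,88],[0,0,-0,-0,-0,41.3,88],[0,0,-0,-0,-0,45.3,88],[0,0,-0,-0,-0,49.3,88],[0,0,-0,-0,-0,53.3,88],[0,0,-0,-0,-0,57.3,88]]
[[0,0,-0,-0,-0,0,88],[0,0,-0,-0,-0,0,88],[0,0,-0,-0,-0,0,60],[0,0,-0,-0,-0,0,60],[0,0,-0,-0,-0,0,60],[0,0,-0,-0,-0,0,60],[0,0,-0,-0,-0,0,60],[0,0,-0,-0,-0,0,60]]
end [ 4.3831e+02  9.6190e+01 -2.8000e+01 -3.0000e-02  6.0000e+01]
```

move_arm(commands=[[0,0,0,7.2,0.1,25,88],[0,0,0,14.4,0.3,50,88],[0,0,0,21.6,0.4,75,88],[0,0,0,28.9,0.5,100,88],[0,0,0,36.1,0.7,125,88],[0,0,0,43.3,0.8,150,88],[0,0,0,43.3,0.8,160.3,88],[0,0,0,43.3,0.8,170.7,88]])

```text
time_s: 28.8
position: [438.3, 95.3, 28.7]
eef_rot: [1.0, -0.001, -0.0, 0.0]
wrist_force: [-0.1, 0.6, -0.4]
width: 0.996
gripper_force: 0.0
```

move_arm(commands=[[0,0,0,0,0,10.3,88],[0,0,0,0,0,20.6,88],[0,0,0,0,0,31,88],[0,0,0,0,0,41.3,88],[0,0,0,0,0,45.3,88],[0,0,0,0,0,49.3,88],[0,0,0,0,0,53.3,88],[0,0,0,0,0,57.3,88]])

```text
time_s: 29.6
position: [438.5, 96.2, -28.1]
eef_rot: [1.0, -0.0, 0.0, 0.0]
wrist_force: [-0.1, -0.2, 0.4]
width: 0.995
gripper_force: 0.0
```

move_arm(commands=[[0,0,0,0,0,0,80],[0,0,0,0,0,0,76],[0,0,0,0,0,0,70],[0,0,0,0,0,0,60],[0,0,0,0,0,0,60],[0,0,0,0,0,0,60],[0,0,0,0,0,0,60]])

```text
time_s: 30.3
position: [438.5, 96.2, -27.8]
eef_rot: [1.0, -0.0, 0.0, 0.0]
wrist_force: [-0.5, -0.2, 3.0]
width: 0.749
gripper_force: 30.0
```

```bash
python3 - <<'E'
from plan import *
plan([[438.3,96.2,-10,0,60,8],[438.3,96.2,100,0,60,25],[485,330,110,30,60,30,1]])
E
```

```text
[[0,0,-0,-0,-0,-6,60],[0,0,-0,-0,-0,-12,60],[0,0,-0,-0,-0,-18,60],[0,0,-0,-0,-0,-40,60],[0,0,-0,-0,-0,-62,60],[0,0,-0,-0,-0,-84,60],[0,0,-0,-0,-0,-106,60],[0,0,-0,-0,-0,-128,60]]
[[0,0,-3.8,5.8,-29.2,-1.2,60],[0,0,-7.5,11.6,-58.5,-2.5,60],[0,0,-11.3,17.5,-87.7,-3.7,60],[0,0,-15,23.3,-116.9,-5,60],[0,0,-18.8,29.1,-146.2,-6.2,60],[0,0,-22.5,34.9,-175.4,-7.5,60],[0,0,-26.3,40.7,-204.6,-8.7,60],[0,0,-30,46.6,-233.8,-10,60]]
[[0,0,-0,-0,-0,0,60]]
end [485.03 329.96 110.    29.97  60.  ]
```

move_arm(commands=[[0,0,0,0,0,-6,60],[0,0,0,0,0,-12,60],[0,0,0,0,0,-18,60],[0,0,0,0,0,-40,60],[0,0,0,0,0,-62,60],[0,0,0,0,0,-84,60],[0,0,0,0,0,-106,60],[0,0,0,0,0,-128,60]])

```text
time_s: 31.1
position: [438.2, 96.2, 101.4]
eef_rot: [1.0, -0.0, 0.0, 0.0]
wrist_force: [0.3, -0.8, -1.2]
width: 0.745
gripper_force: 30.0
```

move_arm(commands=[[0,0,-3.8,5.8,-29.2,-1.2,60],[0,0,-7.5,11.6,-58.5,-2.5,60],[0,0,-11.3,17.5,-87.7,-3.7,60],[0,0,-15,23.3,-116.9,-5,60],[0,0,-18.8,29.1,-146.2,-6.2,60],[0,0,-22.5,34.9,-175.4,-7.5,60],[0,0,-26.3,40.7,-204.6,-8.7,60],[0,0,-30,46.6,-233.8,-10,60]])

```text
time_s: 31.9
position: [485.0, 331.2, 110.5]
eef_rot: [0.966, 0.26, 0.0, -0.0]
wrist_force: [0.8, 0.0, -0.3]
width: 0.747
gripper_force: 30.0
```

move_arm(commands=[[0,0,0,0,0,0,60],[0,0,0,0,0,0,60]])

```text
time_s: 32.1
position: [484.7, 330.0, 110.0]
eef_rot: [0.966, 0.259, -0.0, 0.0]
wrist_force: [0.6, -0.8, -0.0]
width: 0.747
gripper_force: 30.0
```

```bash
python3 - <<'E'
from h import *
s=telemetry.observe(); P=s['position']; M=R.from_quat(s['eef_rot']).as_matrix(); print(s['time_s'],P,s['width'],s['gripper_force'])
p=camera('wrist'); save(p,'w10')
w=cloud(p); t=(w-P)@M; h=cv2.cvtColor(p['color'],cv2.COLOR_RGB2HSV)
a=(np.hypot(t[...,0],t[...,1])<48)&(t[...,2]>-50)&(t[...,2]<-20)&(h[...,1]<80)&(h[...,2]>90)
q=t[a]; print(len(q),np.percentile(q,[1,50,99],axis=0).round(1))
k=q[:,2]<-35
A=np.c_[2*q[k][:,:2],np.ones(k.sum())]; b=np.linalg.lstsq(A,(q[k][:,:2]**2).sum(1),rcond=None)[0]; print('ring in tool',b[:2].round(1),np.sqrt(b[2]+b[:2]@b[:2]).round(1))
for hh in (4,20): high(p,(496.2,440.8),60,hh,'stand')
E
```

```text
32.1 [484.65245534 329.98271781 109.98655369] 0.7468560812549694 29.99753326177597
6934 [[-31.7 -32.7 -40.4]
 [ -6.5  -0.6 -37.5]
 [ 33.   32.1 -28.2]]
ring in tool [ 0.2 -0.4] 32.0
stand 15382 rect [497.  441.5  90.9  91.   28.3] mean [500.4 440.1  16.8] max 47.4
stand 4817 rect [497.  441.2  46.9  47.6  70.3] mean [499.1 439.6  32.6] max 47.4
```

View pics/w10.png

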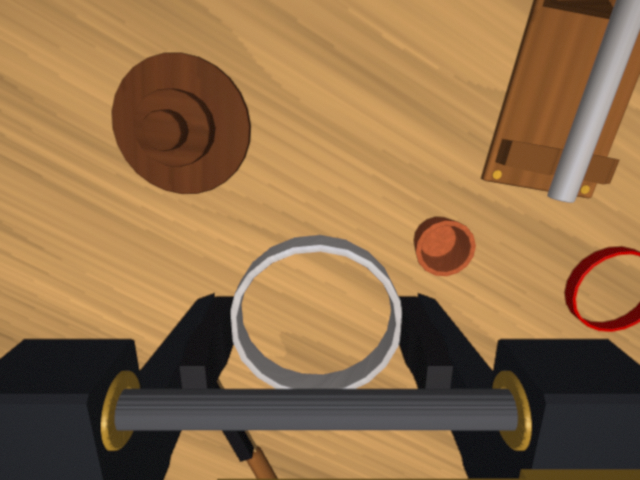

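Ring held level and centred in the gripper; the stand is at (180,122), clear. Place it.

```bash
python3 -c "
from plan import *
plan([[496.7,440.8,60,30,60,25],[496.7,440.8,0,30,60,12],[496.7,440.8,-15,30,60,4,2]])"
```

```text
[[0,0,-0,13.1,-18,10,60],[0,0,-0,26.2,-36.1,20,60],[0,0,-0,39.3,-54.1,30,60],[0,0,-0,52.4,-72.1,40,60],[0,0,-0,65.5,-90.2,50,60],[0,0,-0,65.5,-90.2,62,60],[0,0,-0,65.5,-90.2,74,60],[0,0,-0,65.5,-90.2,86,60]]
[[0,0,-0,-0,0,12,60],[0,0,-0,-0,0,24,60],[0,0,-0,-0,0,27.8,60],[0,0,-0,-0,0,31.5,60],[0,0,-0,-0,0,35.3,60],[0,0,-0,-0,0,39,60],[0,0,-0,-0,0,39,60],[0,0,-0,-0,0,39,60]]
end [496.72 440.82 -15.    29.97  60.  ]
```

move_arm(commands=[[0,0,0,13.1,-18,10,60],[0,0,0,26.2,-36.1,20,60],[0,0,0,39.3,-54.1,30,60],[0,0,0,52.4,-72.1,40,60],[0,0,0,65.5,-90.2,50,60],[0,0,0,65.5,-90.2,62,60],[0,0,0,65.5,-90.2,74,60],[0,0,0,65.5,-90.2,86,60]])

```text
time_s: 32.95
position: [496.8, 439.5, 23.3]
eef_rot: [0.966, 0.258, -0.0, 0.0]
wrist_force: [-0.1, 0.3, -0.1]
width: 0.747
gripper_force: 30.0
```

move_arm(commands=[[0,0,0,0,0,12,60],[0,0,0,0,0,24,60],[0,0,0,0,0,27.8,60],[0,0,0,0,0,31.5,60],[0,0,0,0,0,35.3,60],[0,0,0,0,0,39,60],[0,0,0,0,0,39,60],[0,0,0,0,0,39,60]])

```text
time_s: 33.75
position: [496.8, 440.9, -14.8]
eef_rot: [0.966, 0.259, 0.0, -0.0]
wrist_force: [0.1, 0.6, -0.4]
width: 0.745
gripper_force: 30.0
```

move_arm(commands=[[0,0,0,0,0,1,60],[0,0,0,0,0,2,60],[0,0,0,0,0,2.5,60],[0,0,0,0,0,2.5,60]])

```text
time_s: 34.15
position: [496.7, 440.8, -17.5]
eef_rot: [0.966, 0.259, -0.0, 0.0]
wrist_force: [-0.1, -0.1, -0.3]
width: 0.744
gripper_force: 30.0
```

move_arm(commands=[[0,0,0,0,0,0.5,60],[0,0,0,0,0,1,60],[0,0,0,0,0,1,60]])

```text
time_s: 34.45
position: [496.8, 440.9, -17.8]
eef_rot: [0.966, 0.259, 0.0, -0.0]
wrist_force: [-2.2, -2.0, 4.6]
width: 0.746
gripper_force: 30.0
```

move_arm(commands=[[0,0,0,0,0,-0.5,68],[0,0,0,0,0,-0.5,72],[0,0,0,0,0,-0.5,78],[0,0,0,0,0,-0.5,84],[0,0,0,0,0,-0.5,86],[0,0,0,0,0,-0.5,86],[0,0,0,0,0,-12,86],[0,0,0,0,0,-40,86]])

```text
time_s: 35.25
position: [495.6, 440.1, 20.4]
eef_rot: [0.966, 0.259, -0.002, 0.001]
wrist_force: [-0.5, 0.3, -0.2]
width: 0.98
gripper_force: 0.0
```

move_arm(commands=[[0,0,0,0,0,-30,86],[0,0,0,-20,0,-60,86],[0,0,0,-40,0,-100,86],[0,0,0,-60,0,-140,86],[0,0,0,-60,0,-140,86]])

```text
time_s: 35.75
position: [445.2, 411.6, 168.7]
eef_rot: [0.966, 0.259, 0.005, -0.002]
wrist_force: [-0.3, 0.7, -0.5]
width: 0.977
gripper_force: 0.0
```

```bash
python3 - <<'E'
from h import *
s=telemetry.observe(); print(s['time_s'],s['position'])
p=camera('wrist'); save(p,'w11'); ring(p,(496.7,441.2),32.5,(14,35))
import json
f=np.radians(29.97)
json.dump([496.72-60*np.cos(f),440.82-60*np.sin(f),-18.5+180,29.97,86],open('cmd.json','w'))
from plan import *
# small bangle ~ (671,21.5), phi 0
plan([[560,170,200,0,88,45],[625,21.5,190,0,88,45,1]])
E
```

```text
35.75 [445.2459773  411.61593515 168.67015673]
ring n 1192 c [496.2 441.1] r 32.0 z [16.  21.2 22.6] bbox [462.5 407.3] [529.7 474.7]
[[0,0,5,-3.4,44.4,-6.4,88],[0,0,10,-6.8,88.7,-12.8,88],[0,0,15,-10.2,133.1,-19.2,88],[0,0,20,-13.6,177.5,-25.7,88],[0,0,25,-17.1,221.8,-32.1,88],[0,0,30,-20.5,266.2,-38.5,88],[0,0,30,-24.9,306.5,-36,88],[0,0,30,-29.4,346.8,-33.5,88]]
[[0,0,-0,16.3,37.1,2.5,88],[0,0,-0,32.5,74.2,5,88],[0,0,-0,32.5,74.2,5,88]]
end [ 6.2498e+02  2.1520e+01  1.9000e+02 -3.0000e-02  8.8000e+01]
```

Large bangle lies around the drum (top 22 mm, centred). Now the small one.

move_arm(commands=[[0,0,5,-3.4,44.4,-6.4,88],[0,0,10,-6.8,88.7,-12.8,88],[0,0,15,-10.2,133.1,-19.2,88],[0,0,20,-13.6,177.5,-25.7,88],[0,0,25,-17.1,221.8,-32.1,88],[0,0,30,-20.5,266.2,-38.5,88],[0,0,30,-24.9,306.5,-36,88],[0,0,30,-29.4,346.8,-33.5,88]])

```text
time_s: 36.6
position: [593.1, 93.9, 194.3]
eef_rot: [1.0, -0.001, -0.001, -0.0]
wrist_force: [0.5, -0.5, -0.5]
width: 0.998
gripper_force: 0.0
```

move_arm(commands=[[0,0,0,16.3,37.1,2.5,88],[0,0,0,32.5,74.2,5,88],[0,0,0,32.5,74.2,5,88],[0,0,0,32.5,74.2,5,88]])

```text
time_s: 37.0
position: [624.8, 21.2, 188.9]
eef_rot: [1.0, -0.001, -0.001, -0.0]
wrist_force: [-0.7, 0.2, -0.2]
width: 0.998
gripper_force: 0.0
```

```bash
python3 - <<'E'
from h import *
s=telemetry.observe(); print(s['time_s'],s['position'])
p=camera('wrist'); save(p,'w12'); ring(p,(671,21.5),21.5,(6,25))
from plan import *
E
```

```text
37.0 [624.81126967  21.19821125 188.89720048]
ring n 606 c [669.9  21.2] r 21.2 z [ 8.8 11.1 12.6] bbox [647.4  -1.3] [692.4  43.6]
```

```bash
python3 -c "
from plan import *
plan([[669.9,21.2,50,0,70,30],[669.9,21.2,-12,0,70,12],[669.9,21.2,-28,0,64,5,3]])
plan([[669.9,21.2,-10,0,36,8],[669.9,21.2,100,0,36,25],[560,250,115,0,36,30],[485,330,110,30,36,30,1]])"
```

```text
[[0,0,-0,9,0.1,28,70],[0,0,-0,18,0.1,56,70],[0,0,-0,27,0.2,84,70],[0,0,-0,35.9,0.2,112,70],[0,0,-0,44.9,0.3,140,70],[0,0,-0,44.9,0.3,150.3,70],[0,0,-0,44.9,0.3,160.7,70],[0,0,-0,44.9,0.3,171,70]]
[[0,0,-0,0,-0,10.3,70],[0,0,-0,0,-0,20.7,70],[0,0,-0,0,-0,31,70],[0,0,-0,0,-0,35,64],[0,0,-0,0,-0,39,64],[0,0,-0,0,-0,43,64],[0,0,-0,0,-0,47,64],[0,0,-0,0,-0,47,64]]
[[0,0,-0,0,-0,0,64],[0,0,-0,0,-0,0,64]]
end [ 6.6988e+02  2.1190e+01 -2.8000e+01 -3.0000e-02  6.4000e+01]
[[0,0,-0,0,-0,-6,36],[0,0,-0,0,-0,-12,36],[0,0,-0,0,-0,-18,36],[0,0,-0,0,-0,-40,36],[0,0,-0,0,-0,-62,36],[0,0,-0,0,-0,-84,36],[0,0,-0,0,-0,-106,36],[0,0,-0,0,-0,-128,36]]
[[0,0,-0,-12.2,-25.4,-1.7,36],[0,0,-0,-24.4,-50.8,-3.3,36],[0,0,-0,-36.7,-76.3,-5,36],[0,0,-0,-48.9,-101.7,-6.7,36],[0,0,-0,-61.1,-127.1,-8.3,36],[0,0,-0,-73.3,-152.5,-10,36],[0,0,-0,-85.5,-177.9,-11.7,36],[0,0,-0,-97.8,-203.3,-13.3,36]]
[[0,0,-0,-12.2,-25.5,-1.7,36],[0,0,-7.5,-31,-45.4,-0.5,36],[0,0,-15,-49.7,-65.4,0.8,36],[0,0,-22.5,-68.5,-85.4,2,36],[0,0,-30,-87.2,-105.4,3.3,36],[0,0,-30,-87.2,-105.4,3.3,36]]
end [485.04 329.99 110.    29.97  36.  ]
```

move_arm(commands=[[0,0,0,9,0.1,28,70],[0,0,0,18,0.1,56,70],[0,0,0,27,0.2,84,70],[0,0,0,35.9,0.2,112,70],[0,0,0,44.9,0.3,140,70],[0,0,0,44.9,0.3,150.3,70],[0,0,0,44.9,0.3,160.7,70],[0,0,0,44.9,0.3,171,70]])

```text
time_s: 37.85
position: [670.1, 21.8, 19.7]
eef_rot: [1.0, 0.0, 0.001, 0.0]
wrist_force: [-0.4, -0.3, 0.1]
width: 0.795
gripper_force: 0.0
```

move_arm(commands=[[0,0,0,0,0,10.3,70],[0,0,0,0,0,20.7,70],[0,0,0,0,0,31,70],[0,0,0,0,0,35,64],[0,0,0,0,0,39,64],[0,0,0,0,0,43,64],[0,0,0,0,0,47,64],[0,0,0,0,0,47,64]])

```text
time_s: 38.65
position: [669.7, 21.2, -28.5]
eef_rot: [1.0, -0.0, -0.0, -0.0]
wrist_force: [0.4, -0.7, 0.3]
width: 0.725
gripper_force: 0.0
```

move_arm(commands=[[0,0,0,0,0,0,60],[0,0,0,0,0,0,52],[0,0,0,0,0,0,46],[0,0,0,0,0,0,36],[0,0,0,0,0,0,36],[0,0,0,0,0,0,36],[0,0,0,0,0,0,36]])

```text
time_s: 39.35
position: [670.0, 21.2, -27.8]
eef_rot: [1.0, -0.0, 0.0, 0.0]
wrist_force: [-1.4, -0.1, 1.6]
width: 0.504
gripper_force: 30.0
```

move_arm(commands=[[0,0,0,0,0,-6,36],[0,0,0,0,0,-12,36],[0,0,0,0,0,-18,36],[0,0,0,0,0,-40,36],[0,0,0,0,0,-62,36],[0,0,0,0,0,-84,36],[0,0,0,0,0,-106,36],[0,0,0,0,0,-128,36]])

```text
time_s: 40.15
position: [669.8, 21.2, 101.5]
eef_rot: [1.0, -0.0, 0.0, 0.0]
wrist_force: [-0.5, 0.1, -0.7]
width: 0.502
gripper_force: 30.0
```

move_arm(commands=[[0,0,0,-12.2,-25.4,-1.7,36],[0,0,0,-24.4,-50.8,-3.3,36],[0,0,0,-36.7,-76.3,-5,36],[0,0,0,-48.9,-101.7,-6.7,36],[0,0,0,-61.1,-127.1,-8.3,36],[0,0,0,-73.3,-152.5,-10,36],[0,0,0,-85.5,-177.9,-11.7,36],[0,0,0,-97.8,-203.3,-13.3,36]])

```text
time_s: 40.95
position: [571.6, 225.5, 114.0]
eef_rot: [1.0, -0.0, 0.0, -0.0]
wrist_force: [0.2, 0.1, -1.1]
width: 0.501
gripper_force: 30.0
```

move_arm(commands=[[0,0,0,-12.2,-25.5,-1.7,36],[0,0,-7.5,-31,-45.4,-0.5,36],[0,0,-15,-49.7,-65.4,0.8,36],[0,0,-22.5,-68.5,-85.4,2,36],[0,0,-30,-87.2,-105.4,3.3,36],[0,0,-30,-87.2,-105.4,3.3,36],[0,0,-30,-87.2,-105.4,3.3,36],[0,0,-30,-87.2,-105.4,3.3,36]])

```text
time_s: 41.75
position: [485.7, 329.4, 110.3]
eef_rot: [0.966, 0.258, 0.0, 0.0]
wrist_force: [0.2, 0.5, -0.8]
width: 0.503
gripper_force: 30.0
```

```bash
python3 - <<'E'
from h import *
s=telemetry.observe(); P=s['position']; M=R.from_quat(s['eef_rot']).as_matrix(); print(s['time_s'],P,s['width'],s['gripper_force'])
p=camera('wrist'); save(p,'w13')
w=cloud(p); t=(w-P)@M; h=cv2.cvtColor(p['color'],cv2.COLOR_RGB2HSV)
a=(np.hypot(t[...,0],t[...,1])<34)&(t[...,2]>-50)&(t[...,2]<-20)&(h[...,1]<80)&(h[...,2]>90)
q=t[a]; print(len(q),np.percentile(q,[1,50,99],axis=0).round(1))
k=q[:,2]<-35
A=np.c_[2*q[k][:,:2],np.ones(k.sum())]; b=np.linalg.lstsq(A,(q[k][:,:2]**2).sum(1),rcond=None)[0]; print('ring in tool',b[:2].round(1),np.sqrt(b[2]+b[:2]@b[:2]).round(1))
ring(p,(496.7,441.2),32.5,(14,35)); high(p,(496.7,441),22,36,'top drum')
from plan import *
plan([[496.7,440.9,75,30,36,25],[496.7,440.9,25,30,36,12],[496.7,440.9,4,30,36,4,2]])
E
```

```text
41.75 [485.71415662 329.41198872 110.3169521 ] 0.5032575308996098 29.999911846607574
4865 [[-21.9 -22.1 -40.4]
 [ -4.8  -0.2 -37.9]
 [ 22.3  21.4 -28.2]]
ring in tool [ 0.3 -0.4] 21.2
ring n 2243 c [496.5 440.4] r 32.1 z [15.2 20.9 22.4] bbox [462.5 407.1] [529.8 474.5]
top drum 1426 rect [497.1 441.2  23.2  22.7  41.5] mean [497.9 440.4  44.6] max 47.4
[[0,0,-0,13.1,-18.1,7,36],[0,0,-0,26.2,-36.1,14,36],[0,0,-0,39.3,-54.2,21,36],[0,0,-0,52.4,-72.2,28,36],[0,0,-0,65.5,-90.3,35,36],[0,0,-0,65.5,-90.3,45,36],[0,0,-0,65.5,-90.3,55,36],[0,0,-0,65.5,-90.3,65,36]]
[[0,0,-0,0,0,10,36],[0,0,-0,0,0,20,36],[0,0,-0,0,0,23.5,36],[0,0,-0,0,0,27,36],[0,0,-0,0,0,30.5,36],[0,0,-0,0,0,34,36],[0,0,-0,0,0,37.5,36],[0,0,-0,0,0,41,36]]
[[0,0,-0,0,0,0,36],[0,0,-0,0,0,0,36]]
end [496.67 440.93   4.    29.97  36.  ]
```

move_arm(commands=[[0,0,0,13.1,-18.1,7,36],[0,0,0,26.2,-36.1,14,36],[0,0,0,39.3,-54.2,21,36],[0,0,0,52.4,-72.2,28,36],[0,0,0,65.5,-90.3,35,36],[0,0,0,65.5,-90.3,45,36],[0,0,0,65.5,-90.3,55,36],[0,0,0,65.5,-90.3,65,36]])

```text
time_s: 42.6
position: [497.0, 439.8, 44.2]
eef_rot: [0.966, 0.258, -0.0, 0.0]
wrist_force: [0.3, 0.4, -0.6]
width: 0.505
gripper_force: 30.0
```

move_arm(commands=[[0,0,0,0,0,10,36],[0,0,0,0,0,20,36],[0,0,0,0,0,23.5,36],[0,0,0,0,0,27,36],[0,0,0,0,0,30.5,36],[0,0,0,0,0,34,36],[0,0,0,0,0,37.5,36],[0,0,0,0,0,41,36]])

```text
time_s: 43.4
position: [496.7, 441.0, 3.9]
eef_rot: [0.966, 0.259, 0.0, -0.0]
wrist_force: [-0.3, -0.6, -0.2]
width: 0.506
gripper_force: 30.0
```

move_arm(commands=[[0,0,0,0,0,1,36],[0,0,0,0,0,2,36],[0,0,0,0,0,3,36],[0,0,0,0,0,3,36],[0,0,0,0,0,3,36]])

```text
time_s: 43.9
position: [496.7, 441.0, 1.1]
eef_rot: [0.966, 0.259, 0.0, -0.0]
wrist_force: [0.3, -0.7, -0.4]
width: 0.504
gripper_force: 30.0
```

move_arm(commands=[[0,0,0,0,0,0.6,36],[0,0,0,0,0,1,36],[0,0,0,0,0,1,36]])

```text
time_s: 44.2
position: [496.7, 441.0, 0.3]
eef_rot: [0.966, 0.259, 0.0, -0.0]
wrist_force: [-0.7, -0.3, 1.8]
width: 0.504
gripper_force: 30.0
```

move_arm(commands=[[0,0,0,0,0,0.5,36],[0,0,0,0,0,0.5,46],[0,0,0,0,0,0,50],[0,0,0,0,0,0,58],[0,0,0,0,0,0,64],[0,0,0,0,0,0,64],[0,0,0,0,0,-12,64],[0,0,0,0,0,-40,64]])

```text
time_s: 45.0
position: [495.6, 440.2, 39.0]
eef_rot: [0.966, 0.259, -0.002, 0.001]
wrist_force: [0.2, 0.2, 0.8]
width: 0.729
gripper_force: 0.0
```

move_arm(commands=[[0,0,0,0,0,-30,70],[0,0,0,-20,0,-60,80],[0,0,0,-40,0,-90,88],[0,0,0,-60,0,-130,88],[0,0,0,-60,0,-130,88]])

```text
time_s: 45.5
position: [445.1, 411.7, 177.0]
eef_rot: [0.966, 0.259, 0.005, -0.001]
wrist_force: [0.4, -0.2, 0.5]
width: 1.0
gripper_force: 0.0
```

```bash
python3 - <<'E'
from h import *
s=telemetry.observe(); print(s['time_s'],s['position'])
p=camera('wrist'); save(p,'w14'); ring(p,(496.7,441.2),32.5,(14,24)); ring(p,(496.7,441.2),21.5,(33,50))
cv2.imwrite('pics/c14.png',cv2.resize(p['color'],(480,360))[...,::-1])
import json
f=np.radians(29.97)
json.dump([496.67-60*np.cos(f),440.93-60*np.sin(f),170,29.97,88],open('cmd.json','w'))
from plan import *
# ingot (366,-263), theta -80.35 -> phi -80.35+180=99.65 
plan([[470,0,200,20,88,45],[430,-190,200,-30,88,45],[360,-215,200,-80.3,88,45,2]])
E
```

```text
45.5 [445.07619047 411.66953998 176.97608565]
ring n 1135 c [496.3 441.1] r 32.0 z [16.1 21.2 22.6] bbox [462.5 407.5] [529.8 474.7]
ring n 775 c [496.4 441.4] r 21.1 z [36.3 39.3 40.8] bbox [473.4 418.6] [519.1 464.2]
[[0,0,1,-18.3,36.9,-3,88],[0,0,2,-36.7,73.7,-6,88],[0,0,3,-55,110.6,-9,88],[0,0,4,-73.3,147.5,-12,88],[0,0,5,-91.7,184.3,-15,88],[0,0,6,-110,221.2,-18,88],[0,0,7,-128.4,258.1,-21,88],[0,0,8,-146.7,294.9,-24,88]]
[[0,0,1,-13,39.1,-3,88],[0,0,2,-26,78.1,-6,88],[0,0,9.1,-41.5,101.2,-6,88],[0,0,16.3,-57,124.2,-6,88],[0,0,23.4,-72.4,147.2,-6,88],[0,0,30.5,-87.9,170.3,-6,88],[0,0,37.7,-103.3,193.3,-6,88],[0,0,44.8,-118.8,216.3,-6,88]]
[[0,0,7.2,5.3,27.2,0,88],[0,0,14.4,-2.5,34.4,0,88],[0,0,21.5,-10.4,41.6,0,88],[0,0,28.7,-18.2,48.8,0,88],[0,0,35.9,-26,55.9,0,88],[0,0,43.1,-33.8,63.1,0,88],[0,0,50.3,-41.7,70.3,0,88],[0,0,57.5,-49.5,77.4,0,88]]
[[0,0,-0,0,0,0,88],[0,0,-0,0,0,0,88]]
end [ 360.02 -214.96  200.    -80.33   88.  ]
```

View pics/c14.png

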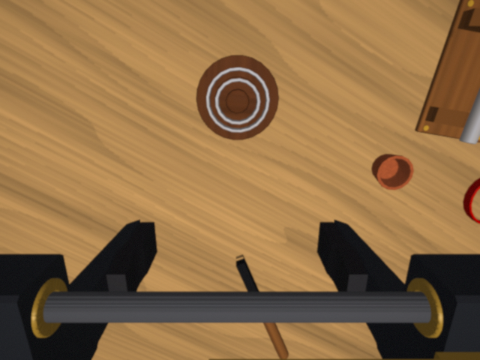

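Both bangles sit concentric on the stand at crop (237,97), tops at 22 and 40 mm. Ingot next.

move_arm(commands=[[0,0,1,-18.3,36.9,-3,88],[0,0,2,-36.7,73.7,-6,88],[0,0,3,-55,110.6,-9,88],[0,0,4,-73.3,147.5,-12,88],[0,0,5,-91.7,184.3,-15,88],[0,0,6,-110,221.2,-18,88],[0,0,7,-128.4,258.1,-21,88],[0,0,8,-146.7,294.9,-24,88]])

```text
time_s: 46.35
position: [464.7, 80.5, 193.6]
eef_rot: [0.982, 0.19, -0.001, -0.0]
wrist_force: [1.2, -0.7, 0.3]
width: 1.0
gripper_force: 0.0
```

move_arm(commands=[[0,0,1,-13,39.1,-3,88],[0,0,2,-26,78.1,-6,88],[0,0,9.1,-41.5,101.2,-6,88],[0,0,16.3,-57,124.2,-6,88],[0,0,23.4,-72.4,147.2,-6,88],[0,0,30.5,-87.9,170.3,-6,88],[0,0,37.7,-103.3,193.3,-6,88],[0,0,44.8,-118.8,216.3,-6,88]])

```text
time_s: 47.15
position: [435.3, -164.0, 199.5]
eef_rot: [0.98, -0.201, -0.001, -0.0]
wrist_force: [0.9, 0.7, -0.1]
width: 1.001
gripper_force: 0.0
```

move_arm(commands=[[0,0,7.2,5.3,27.2,0,88],[0,0,14.4,-2.5,34.4,0,88],[0,0,21.5,-10.4,41.6,0,88],[0,0,28.7,-18.2,48.8,0,88],[0,0,35.9,-26,55.9,0,88],[0,0,43.1,-33.8,63.1,0,88],[0,0,50.3,-41.7,70.3,0,88],[0,0,57.5,-49.5,77.4,0,88]])

```text
time_s: 47.95
position: [359.6, -215.1, 199.5]
eef_rot: [0.762, -0.647, -0.001, -0.0]
wrist_force: [0.3, -0.2, -0.2]
width: 0.999
gripper_force: 0.0
```

move_arm(commands=[[0,0,0,0,0,0,88],[0,0,0,0,0,0,88]])

```text
time_s: 48.15
position: [360.2, -215.0, 199.8]
eef_rot: [0.765, -0.644, -0.0, -0.0]
wrist_force: [-0.0, -0.3, 0.4]
width: 1.0
gripper_force: 0.0
```

```bash
python3 - <<'E'
from h import *
s=telemetry.observe(); print(s['time_s'],s['position'],s['joints'][5])
p=camera('wrist'); save(p,'w15')
q=high(p,(366,-263),60,8,'ingot')
r=recognise('ingot',p); print(r[:2]); print(seg(p,r[0]['xy'],14,sil(p)))
E
```

```text
48.15 [ 360.23208665 -214.99628894  199.80962574] 2.1507779232066473
ingot 2901 rect [ 363.2 -264.3   27.4   79.6    9.4] mean [ 363.8 -265.7   13.4] max 16.4
[{'xy': [321.8, 137.7], 'confidence': 0.75}]
(array([ 363.4, -264.5]), 78.8, 27.1, -80.4, 2879)
```

```bash
python3 -c "
from plan import *
plan([[363.8,-264,50,-80.4,60,30],[363.8,-264,-12,-80.4,60,12],[363.8,-264,-27,-80.4,50,5,2]])
plan([[363.8,-264,-10,-80.4,18,8],[363.8,-264,80,-80.4,18,25],[555,-225,140,-1.5,18,30,2]])"
```

```text
[[0,0,0,8.2,0.8,25,60],[0,0,0,16.3,1.5,50,60],[0,0,0,24.5,2.3,75,60],[0,0,0,32.7,3,100,60],[0,0,0.1,40.8,3.8,125,60],[0,0,0.1,49,4.5,150,60],[0,0,0.1,49,4.5,160.3,60],[0,0,0.1,49,4.5,170.7,60]]
[[0,0,-0,-0,0,10.3,60],[0,0,-0,-0,0,20.6,60],[0,0,-0,-0,0,31,60],[0,0,-0,-0,0,41.3,60],[0,0,-0,-0,0,46.3,50],[0,0,-0,-0,0,51.3,50],[0,0,-0,-0,0,56.3,50],[0,0,-0,-0,0,56.3,50]]
[[0,0,-0,-0,0,0,50]]
end [ 363.82 -264.02  -27.    -80.43   50.  ]
[[0,0,-0,-0,0,-5.7,18],[0,0,-0,-0,0,-11.3,18],[0,0,-0,-0,0,-17,18],[0,0,-0,-0,0,-39.5,18],[0,0,-0,-0,0,-62,18],[0,0,-0,-0,0,-84.5,18],[0,0,-0,-0,0,-107,18],[0,0,-7.9,-0.7,-19.5,-113,18]]
[[0,0,-7.9,2,-19.4,-6,18],[0,0,-15.8,4,-38.8,-12,18],[0,0,-23.7,6.1,-58.2,-18,18],[0,0,-31.6,8.1,-77.6,-24,18],[0,0,-39.5,10.1,-97,-30,18],[0,0,-47.4,12.1,-116.4,-36,18],[0,0,-55.2,14.1,-135.9,-42,18],[0,0,-63.1,16.2,-155.3,-48,18]]
[[0,0,-7.9,18.2,-7,-6,18],[0,0,-7.9,18.2,-7,-6,18],[0,0,-7.9,18.2,-7,-6,18]]
end [ 555.03 -225.    140.     -1.53   18.  ]
```

move_arm(commands=[[0,0,0,8.2,0.8,25,60],[0,0,0,16.3,1.5,50,60],[0,0,0,24.5,2.3,75,60],[0,0,0,32.7,3,100,60],[0,0,0.1,40.8,3.8,125,60],[0,0,0.1,49,4.5,150,60],[0,0,0.1,49,4.5,160.3,60],[0,0,0.1,49,4.5,170.7,60]])

```text
time_s: 49.05
position: [364.1, -263.8, 28.8]
eef_rot: [0.764, -0.645, -0.0, -0.0]
wrist_force: [0.3, -0.3, -0.6]
width: 0.681
gripper_force: 0.0
```

move_arm(commands=[[0,0,0,0,0,10.3,60],[0,0,0,0,0,20.6,60],[0,0,0,0,0,31,60],[0,0,0,0,0,41.3,60],[0,0,0,0,0,46.3,50],[0,0,0,0,0,51.3,50],[0,0,0,0,0,56.3,50],[0,0,0,0,0,56.3,50]])

```text
time_s: 49.85
position: [363.7, -263.9, -27.4]
eef_rot: [0.764, -0.646, -0.0, -0.0]
wrist_force: [-0.3, 0.8, -0.1]
width: 0.569
gripper_force: 0.0
```

move_arm(commands=[[0,0,0,0,0,0,42],[0,0,0,0,0,0,34],[0,0,0,0,0,0,28],[0,0,0,0,0,0,18],[0,0,0,0,0,0,18],[0,0,0,0,0,0,18],[0,0,0,0,0,0,18]])

```text
time_s: 50.55
position: [363.9, -264.1, -26.8]
eef_rot: [0.764, -0.646, 0.0, 0.0]
wrist_force: [-1.8, 0.3, 5.3]
width: 0.314
gripper_force: 30.0
```

move_arm(commands=[[0,0,0,0,0,-5.7,18],[0,0,0,0,0,-11.3,18],[0,0,0,0,0,-17,18],[0,0,0,0,0,-39.5,18],[0,0,0,0,0,-62,18],[0,0,0,0,0,-84.5,18],[0,0,0,0,0,-107,18],[0,0,-7.9,-0.7,-19.5,-113,18]])

```text
time_s: 51.35
position: [382.8, -260.9, 88.5]
eef_rot: [0.806, -0.591, 0.001, 0.0]
wrist_force: [1.0, -1.2, -2.9]
width: 0.315
gripper_force: 30.0
```

move_arm(commands=[[0,0,-7.9,2,-19.4,-6,18],[0,0,-15.8,4,-38.8,-12,18],[0,0,-23.7,6.1,-58.2,-18,18],[0,0,-31.6,8.1,-77.6,-24,18],[0,0,-39.5,10.1,-97,-30,18],[0,0,-47.4,12.1,-116.4,-36,18],[0,0,-55.2,14.1,-135.9,-42,18],[0,0,-63.1,16.2,-155.3,-48,18]])

```text
time_s: 52.15
position: [536.5, -228.4, 134.4]
eef_rot: [0.997, -0.079, -0.0, -0.0]
wrist_force: [-1.3, -0.3, -2.5]
width: 0.31
gripper_force: 30.0
```

move_arm(commands=[[0,0,-7.9,18.2,-7,-6,18],[0,0,-7.9,18.2,-7,-6,18],[0,0,-7.9,18.2,-7,-6,18]])

```text
time_s: 52.45
position: [554.6, -224.8, 139.7]
eef_rot: [1.0, -0.014, -0.0, -0.0]
wrist_force: [0.2, -0.1, -3.2]
width: 0.313
gripper_force: 30.0
```

```bash
python3 - <<'E'
from h import *
s=telemetry.observe(); P=s['position']; M=R.from_quat(s['eef_rot']).as_matrix(); print(s['time_s'],P,s['width'],s['gripper_force'],s['joints'][5])
p=camera('wrist'); save(p,'w16')
w=cloud(p); high(p,(632,-219),90,10,'tray'); high(p,(632,-219),90,2,'tray')
t=(w-P)@M; a=(np.abs(t[...,1])<18)&(t[...,0]>14)&(t[...,0]<85)&(t[...,2]>-60)&(t[...,2]<-5)
q=t[a]; print('ingot in tool',len(q),np.percentile(q,[0.5,50,99.5],axis=0).round(1))
for lo in (14,24,34):
    k=(q[:,0]>lo)&(q[:,0]<lo+8); print(lo,np.median(q[k],axis=0).round(1))
cv2.imwrite('pics/c16.png',cv2.resize(p['color'],(480,360))[...,::-1])
E
```

```text
52.45 [ 554.57732496 -224.76076464  139.72290961] 0.3130154419832044 29.99876707792282 1.0189189390508755
tray 4752 rect [ 632.9 -221.7  108.5  124.6   89.2] mean [ 639.9 -221.5   16.5] max 20.7
tray 27784 rect [ 633.6 -220.4  159.2  133.5   83.4] mean [ 637.2 -221.6    5.9] max 20.7
ingot in tool 5405 [[ 14.2 -13.9 -41.8]
 [ 28.7  -0.3 -40.1]
 [ 39.8  13.7 -30.1]]
14 [ 18.   -0.3 -40.3]
24 [ 28.1   0.1 -40.2]
34 [ 38.    0.  -39.3]
```

View pics/c16.png

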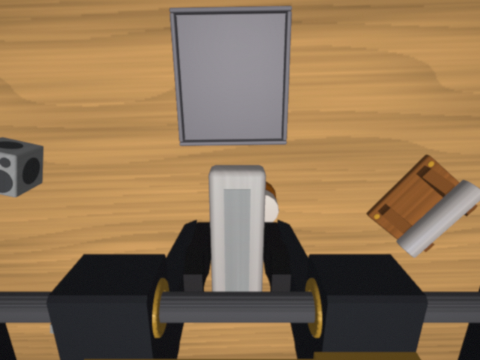

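Wrist view: the ingot is held level at crop (237,230) and the empty tray is at (233,75). Place it at the tray centre.

```bash
python3 -c "
from plan import *
plan([[632.7,-221,80,-1,18,25],[632.7,-221,5,-1,18,14],[632.7,-221,-20,-1,18,5,2]])"
```

```text
[[0,0,-0.1,19.4,-1.5,15,18],[0,0,-0.3,38.8,-3,30,18],[0,0,-0.4,58.2,-4.6,45,18],[0,0,-0.5,77.5,-6.1,60,18],[0,0,-0.5,77.5,-6.1,72.5,18],[0,0,-0.5,77.5,-6.1,85,18],[0,0,-0.5,77.5,-6.1,97.5,18],[0,0,-0.5,77.5,-6.1,110,18]]
[[0,0,-0,0,0,12.5,18],[0,0,-0,0,0,25,18],[0,0,-0,0,0,30,18],[0,0,-0,0,0,35,18],[0,0,-0,0,0,40,18],[0,0,-0,0,0,45,18],[0,0,-0,0,0,50,18],[0,0,-0,0,0,50,18]]
[[0,0,-0,0,0,0,18]]
end [ 632.66 -220.97  -20.     -1.03   18.  ]
```

move_arm(commands=[[0,0,-0.1,19.4,-1.5,15,18],[0,0,-0.3,38.8,-3,30,18],[0,0,-0.4,58.2,-4.6,45,18],[0,0,-0.5,77.5,-6.1,60,18],[0,0,-0.5,77.5,-6.1,72.5,18],[0,0,-0.5,77.5,-6.1,85,18],[0,0,-0.5,77.5,-6.1,97.5,18],[0,0,-0.5,77.5,-6.1,110,18]])

```text
time_s: 53.3
position: [632.1, -221.3, 29.5]
eef_rot: [1.0, -0.009, -0.0, 0.0]
wrist_force: [0.4, 1.1, -3.1]
width: 0.314
gripper_force: 30.0
```

move_arm(commands=[[0,0,0,0,0,12.5,18],[0,0,0,0,0,25,18],[0,0,0,0,0,30,18],[0,0,0,0,0,35,18],[0,0,0,0,0,40,18],[0,0,0,0,0,45,18],[0,0,0,0,0,50,18],[0,0,0,0,0,50,18]])

```text
time_s: 54.1
position: [632.4, -220.8, -20.7]
eef_rot: [1.0, -0.009, -0.0, -0.0]
wrist_force: [-0.9, -0.2, -3.0]
width: 0.316
gripper_force: 30.0
```

move_arm(commands=[[0,0,0,0,0,1,18],[0,0,0,0,0,2,18],[0,0,0,0,0,2,18],[0,0,0,0,0,2,18]])

```text
time_s: 54.5
position: [632.7, -221.0, -21.8]
eef_rot: [1.0, -0.009, 0.0, 0.0]
wrist_force: [-0.9, 0.9, -2.7]
width: 0.308
gripper_force: 30.0
```

move_arm(commands=[[0,0,0,0,0,0.6,18],[0,0,0,0,0,1,18],[0,0,0,0,0,1,18]])

```text
time_s: 54.8
position: [632.8, -221.0, -22.7]
eef_rot: [1.0, -0.009, 0.0, 0.0]
wrist_force: [-1.3, 0.7, 0.3]
width: 0.314
gripper_force: 30.0
```

Contact (force sign changed). Half a millimetre more, then release and rise.

move_arm(commands=[[0,0,0,0,0,0.5,18],[0,0,0,0,0,0.5,30],[0,0,0,0,0,0,34],[0,0,0,0,0,0,40],[0,0,0,0,0,0,42],[0,0,0,0,0,0,42],[0,0,0,0,0,-15,42],[0,0,0,0,0,-50,42]])

```text
time_s: 55.6
position: [631.3, -220.2, 25.7]
eef_rot: [1.0, -0.009, -0.002, -0.001]
wrist_force: [-0.4, -0.9, 0.5]
width: 0.475
gripper_force: 0.0
```

move_arm(commands=[[0,0,0,-20,0,-40,60],[0,0,0,-40,0,-80,80],[0,0,0,-60,0,-130,88],[0,0,0,-80,0,-170,88],[0,0,0,-120,0,-200,88],[0,0,0,-160,0,-220,88],[0,0,0,-160,0,-220,88],[0,0,0,-160,0,-220,88]])

```text
time_s: 56.4
position: [472.6, -218.2, 248.4]
eef_rot: [1.0, -0.009, 0.001, 0.001]
wrist_force: [0.7, 0.4, -0.3]
width: 0.998
gripper_force: 0.0
```

```bash
python3 - <<'E'
from h import *
s=telemetry.observe(); print(s['time_s'],s['position'],s['wrist_force'])
p=camera('top'); save(p,'top_end'); q=camera('side'); save(q,'side_end')
bar_on(p,(648.1,231.8),20.5,'long'); bar_on(p,(492.5,-428.6),-39.9,'short')
w=cloud(camera('wrist'))
ok=(np.abs(w[...,0]-632.7)<50)&(np.abs(w[...,1]+221)<42)&(w[...,2]>12)&(w[...,2]<40); z=w[ok]
print('ingot',cv2.minAreaRect(z[:,:2].astype(np.float32)),np.median(z[:,2]))
cv2.imwrite('pics/end.png',p['color'][80:340,60:600][...,::-1])
E
```

```text
56.4 [ 472.59931149 -218.23842704  248.42181964] [ 0.72266512  0.40430722 -0.33889652]
long 482 x [-69.5  68.1] y [-6.6  0.3  8.8] ztop [44.5 46.6]
  end -1 y 0.3 z 44.9
  end 1 y 0.4 z 45.3
short 16 x [-45.9 -30.7] y [ 9.8 12.7 13.7] ztop [40.6 40.7]
  end -1 y 12.7 z 40.7
  return _methods._mean(a, axis=axis, dtype=dtype,
  ret = ret.dtype.type(ret / rcount)
Traceback (most recent call last):
  File "h.py", line 33, in bar_on
    b=a&(x*s>20); print('  end',s,'y',np.median(y[b]).round(1),'z',np.percentile(w[...,2][b],95).round(1))
                                                                   ~~~~~~~~~~~~~^^^^^^^^^^^^^^^^
IndexError: index -1 is out of bounds for axis 0 with size 0
```

```bash
python3 - <<'E'
from h import *
p=camera('wrist'); w=cloud(p)
ok=(np.abs(w[...,0]-632.7)<50)&(np.abs(w[...,1]+221)<42)&(w[...,2]>12)&(w[...,2]<40); z=w[ok]
print('ingot',cv2.minAreaRect(z[:,:2].astype(np.float32)),np.median(z[:,2]),np.percentile(z[:,2],[2,98]))
cv2.imwrite('pics/end.png',np.vstack([cv2.resize(p['color'],(400,300)),cv2.resize(cv2.imread('pics/side_end.png'),(400,300))[...,::-1]])[...,::-1])
try: bar_on(p,(492.5,-428.6),-39.9,'short')
except Exception as e: print(e)
E
```

```text
ingot ((616.4779052734375, -220.529296875), (27.515275955200195, 48.305458068847656), 88.35041809082031) 17.528346094291805 [14.86175276 19.45492241]
short 2684 x [-45.4  43.5] y [-10.3   4.8  12.1] ztop [48.2 49.4]
  end -1 y 4.8 z 48.5
  end 1 y 4.8 z 48.8
```

View pics/end.png

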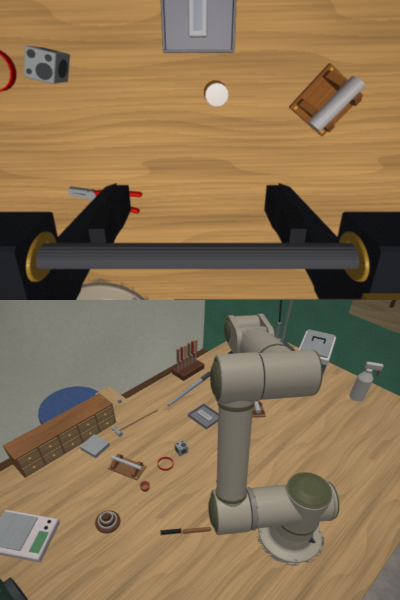

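All five check out: ingot flat in the tray (top 18 mm), bars in their notches (tops 43 and 49 mm), bangles stacked, arm clear. Handing in.

```bash
python3 -c "
from station import order; print(order.sign_off())"
```

```text
the job is handed in; nothing more can be done
None
```

I placed and released all five silver pieces in the order asked, and handed the job in with about 56 s of the 128 s used; no verdict came back.

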